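# Hang a funnel arm on the slotted drying upright

## Task

Hang the loose funnel arm on the empty slotted upright, level with the arm on the other upright: hook both its claws into the two top slots, then press down on its head until the claws are wedged fully home, firmly but without forcing it. Leave it locked there, and do not disturb the bottles, the spare funnel or the other upright.

Things in the scene. Friction and masses are not known exactly. Their poses are not given: they have to be found in the camera images.
- funnel_arm: the loose arm, plain stainless steel, about 0.4 kg, standing on the bench on its bar and ring. Origin: bottom edge of the head's back face, mid-width. z up, +x out of the back face (the way the claws point). Head: box x -20..0, 12 mm wide (y), 104 mm high. Bar: x -114..-20, 12 mm wide, 28 mm high. Open ring: centre x -150, 80 mm outside, 62 mm inside, lowest 8 mm
- bar (a point): on the arm: middle of the bar's top edge, 78 mm in front of the back face and 28 mm above the bottom, about over the centre of mass; a good place to grip across y, fingers from above. Held there the arm can still shift or tilt a little in the hand, so its place in the hand is known only to a millimetre or two
- upper_claw (a point): on the arm's back face, underside of the upper claw's neck, 66 mm above the arm's bottom; the lower claw, alike, is 40 mm below. Claw: 4.5 mm wide (y), reaches 10 mm out of the back face; neck 10 mm high; from its end a springy lip hangs 12 mm below the neck. The gap from back face to lip tapers from 4.7 mm at the lip's tip to 2 mm at the neck, so it wedges on the upright's 3 mm steel
- head_top (a point): on the arm: middle of the flat top of its head (20 x 12 mm), 104 mm above its bottom, 10 mm in front of its back face; the place to press down on. When home it is 6 mm above the top of the upright. A push far out on the bar levers on the claws and strains them about twice as much
- upright: the empty slotted upright, fixed: grey steel channel 30 mm wide, 20 mm deep, 248 mm high, open at the back, on a foot plate 110 x 90 x 10 mm. Origin at bench height in the plane of the slotted face, mid-width; the face looks to the body's -x, roughly to the robot. Five slots one above the other, 7.5 mm wide, 26 mm high, 40 mm apart, through 3 mm steel
- top_slot (a point): middle of the lower edge of the empty upright's top slot, on its face, 216 mm above the bench; the next slot's lower edge is 40 mm below. The two claws pass into the two top slots only while the upper claw's neck is 12 to 16 mm above this point and within about 1.5 mm of it sideways
- seat (a point): on the empty upright's face, 150 mm above the bench, axes as the upright's. Fully home, the arm's origin is here, axes alike. Hooked, back face on the upright, the arm drops to about 4 mm above home; the rest is a wedge: a steady push of 20 to 25 N on the head brings the necks down on the slots' lower edges, within 1 mm; 10 N leaves it short, 40 N is forcing it (100 N at the claws bends them)
- upright_used: the other upright, alike and fixed, with another such arm already locked in its two top slots (bottom edge 150 mm above the bench) and a steel funnel, 80 mm across and reaching 220 mm above the bench, in its ring; leave it alone. Origin and axes as for the empty upright
- bottle_a: brown sample bottle with white cap, 58 mm across, 125 mm high, standing beyond the uprights; origin at its foot; leave it where it is
- bottle_b: brown sample bottle with white cap and blank label, 58 mm across, 125 mm high, on the robot's right; origin at its foot; leave it where it is
- spare_funnel: steel funnel standing mouth down on the robot's left, 80 mm across, 122 mm high; origin at its foot; leave it where it is
There are look-alikes about, which are no part of the job. Leave any orange or purple look-alike of the funnel_arm alone.

How it is judged:
By the outcome, as a careful person would: the job done as asked, in the order asked, and still so for the second after the job is handed in, with the robot touching nothing.
It also fails if it takes over 64 s, if anything falls off the work surface, if the arm or the gripper's body presses on something with over 40 N, if the wrist force passes 120 N, or if a joint passes its speed limit or range.

## Robot

A 6-joint arm with a two-finger parallel gripper is mounted at the origin on the work surface. World frame = base frame: x ahead of the robot, y to its left, z up, the work surface at z = 0. Lengths are in m, angles in rad, forces in N, time in s.
With the tool pointing down it reaches from about 0.375 to 0.75 m from the base axis. Payload 9 kg.
Tool frame: the origin (TCP) lies midway between the tips of the shut fingers; the grasp point (between the pads) lies 19 mm behind it; x points along the fingers, y is the direction in which the jaws open and shut, and the axes are right-handed (so a half turn about x gives the same grasp; the last joint's range is limited). The gripper opens to 85 mm and grips with 20 to 120 N. Pads are 22 mm wide; open, the fingers measure 114 mm over their backs; the gripper's body (76 mm by 85 mm) begins 54 mm behind the grasp point. The pads swing forward as they close: fully open they stand 13 mm farther back than shut.
Start: joints at [-1.486, 0.104, 0.097, 1.564, 0, 1.353], TCP at [0.179, -0.573, 0.231] pointing down, gripper open.
Joint ranges: [-2.99, 2.99], [-0.84, 1.86], [-1.1, 1.16], [-1.84, 2.11], [-1.51, 1.56], [-3.14, 3.14]. Speed limits (rad/s): [2.22, 2.22, 2.57, 3.14, 3.14, 3.14].

## Interface

Orientations are given as [roll, pitch, yaw] about the fixed x, y, z axes, in that order (R = Rz(yaw) Ry(pitch) Rx(roll)).
In Python, from bench import sensors, optics, close_job gives the robot as it stands.
- The arm moves only by the tool apply_moves, never from a script. Its argument "targets" is a list of rows, each an object of numbers: "dx", "dy", "dz": the shift along the world's x, y, z in mm; "rx", "ry", "rz": the turn, a rotation vector about the world's x, y, z in degrees. A call has 1 to 12 rows; each row shifts and turns the commanded pose from where the row before left it; what a row does not reach is not made up. A row lasts 1/12 s, in which the tool goes at most 41.7 mm and 7.16 degrees, less where a joint would pass 70% of its speed; a pose out of reach is approached as far as the arm can. A call is refused whole if a number of a shift passes 41.7 or a number of a turn 7.16, either way. A call with a gripper value outside its range is refused whole. "grip" is the opening, from 0 (shut) to 1 (fully open), set as the call begins (left out, the last holds). The fingers move at their own pace and stop on an object; "squeeze" is the grip in N (left out, the last holds). Time passes only in rows, so rows that do not move let the fingers close. It gives the time, the measured TCP pose, the force and the opening at its end, in the units of the state.
- sensors.get_obs(): the state, without advancing time (a new reading comes with each control period).
- optics.read_camera(name): name is "scene" or "top" or "wrist"; returns a dict with "image" (420x560x3 uint8, red, green, blue), "K" (3x3 intrinsics, pixels), "R" (3x3) and "t" (3): a world point X has camera coordinates R X + t. Camera axes: x right, y down, z forward; pixel columns grow to the right and rows downward; lengths in m; the calibration is good to about 2 mm. A picture is of the moment at which its call begins. There is no depth.
- close_job(): hands the job in, once; it reports no verdict.
Trained networks look in a picture, given as the dict that the camera call returned (one of the last four; its "shot" number tells which), for a name from the list of things; names that differ only in an ending like _2 or _b are one class to them, and where a whole thing is asked for, a point or a joint stands for the part that bears it (a point fixed in the world has none). Each returns a list of dicts, best first, with "p" (0 to 1); they miss things now and then, are a little off and sometimes report something else, mostly with a low value. They report only what shows in the picture. A call takes as long as a camera call. They do not tell look-alikes from the thing itself.
- optics.find_in(name, picture): "rect" ([centre column, centre row, width, height] in pixels, round what is visible of it).
The state is a dict: "t": time; "qpos": joint angles; "qd": joint speeds; "tau": joint torques, N m; "eef_pos": TCP position; "ee_rot": TCP orientation; "wrist_force": force on the tool from outside, world axes, zero at the start; "moment": the same for the moment, N m; "opening": finger opening in m.
Only numpy, scipy, OpenCV 4.12 (cv2) and the standard library are available. Lean on these libraries where they do the work, as an engineer would, in place of code of your own. Each camera call takes 0.05 s, during which the arm holds its last target.

## Working session

There is one attempt and no reset: what is moved stays moved. The work goes in short steps, Python scripts to look and compute and a tool call to move; the robot and the scene stay as the last step left them, time stands still between calls to the robot, and variables do not carry over. Pictures are saved under pics/ and viewed, and the job is handed in when it is done.

Besides the shell and the picture viewer there is one more tool, called by a JSON object that holds its "api" and its "payload", one argument or row to a line. apply_moves: Moves the arm, as the interface text tells. Its arguments: {"type":"object","properties":{"targets":{"type":"array"},"grip":{"type":"number"},"squeeze":{"type":"number"}},"required":["targets"]}

```bash
ls; mkdir -p pics
cat > h.py <<'E'
import numpy as np, cv2, pickle
from bench import sensors, optics
def shot(name, fn):
    p=optics.read_camera(name); cv2.imwrite('pics/'+fn+'.png',p['image'][:,:,::-1]); pickle.dump(p,open(fn+'.pkl','wb')); return p
E
python3 - <<'E'
from h import *
for c in ['scene','top','wrist']:
    p=shot(c,c+'0')
    for n in ['funnel_arm','bar','upper_claw','head_top','upright','top_slot','seat']:
        for d in optics.find_in(n,p)[:4]:
            print(c,n,np.round(d['rect'],1),round(d['p'],2))
    print(p['K'].round(1).tolist(),p['R'].round(3).tolist(),p['t'].round(3).tolist())
print(sensors.get_obs())
E
```

```text
pics
scene funnel_arm [314.  243.9  71.3  28.7] 0.95
scene funnel_arm [402.8 291.8  30.3  65.3] 0.95
scene funnel_arm [304.4 151.8  44.4  58.3] 0.58
scene funnel_arm [217.  137.3  19.4  38.5] 0.25
scene bar [401.5 292.9  32.   65.9] 0.95
scene bar [314.2 245.1  75.   29.1] 0.8
scene bar [303.6 152.7  43.5  60.4] 0.78
scene bar [215.9 137.8  18.1  36.7] 0.41
scene upper_claw [304.1 150.6  44.5  59.3] 0.76
scene upper_claw [313.6 245.9  77.5  32.4] 0.68
scene upper_claw [402.9 294.4  35.1  60.6] 0.58
scene head_top [302.5 154.   47.8  65.2] 0.93
scene head_top [313.7 246.5  70.   29.8] 0.8
scene head_top [212.  178.2  87.6 103. ] 0.39
scene upright [322.9 322.3  64.7  93.8] 0.71
scene top_slot [320.6 321.6  62.5  96.5] 0.73
scene seat [323.3 322.1  63.2  98.4] 0.66
scene seat [313.9 246.1  74.1  29.9] 0.2
[[518.1, 0.0, 281.6], [0.0, 518.1, 204.4], [0.0, 0.0, 1.0]] [[-0.84, 0.542, 0.009], [0.383, 0.605, -0.698], [-0.384, -0.583, -0.716]] [0.42, -0.062, 1.536]
top funnel_arm [271.5 245.4  33.3  52.1] 0.85
top funnel_arm [383.7 304.2  70.2  32.1] 0.85
top funnel_arm [204.2 280.2  51.5  51
[... 824 characters left out ...]
14, -0.285, 0.289], [-0.276, -0.086, -0.957]] [-0.599, -0.039, 0.38]
{'t': 1.2, 'qpos': array([-1.48571262e+00,  1.04112000e-01,  9.72892878e-02,  1.56388359e+00,
        3.82705693e-05,  1.35307804e+00]), 'qd': array([ 0.00036615, -0.00168921, -0.0006323 ,  0.00034068,  0.00040636,
       -0.00121073]), 'tau': array([-8.96361871e-04, -5.56764007e+01,  5.03767920e+01,  9.93298308e-04,
       -3.04845835e-04,  2.41423453e-05]), 'eef_pos': array([ 0.17893057, -0.57273562,  0.23131776]), 'ee_rot': array([ 1.75505491,  1.57069851, -1.08373575]), 'wrist_force': array([-0.42277546, -0.58910453,  0.42252409]), 'moment': array([-0.05062029, -0.00118411, -0.00960664]), 'opening': 0.08549044205904287}
```

View pics/scene0.png

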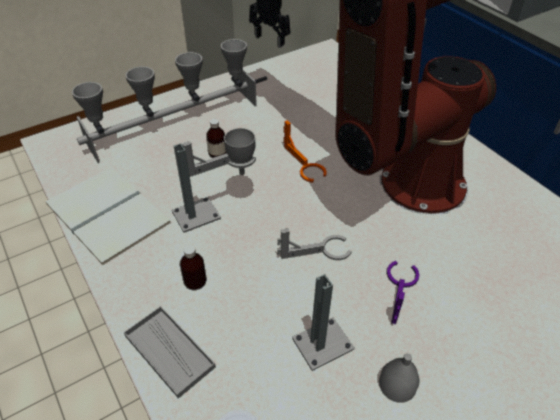

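View pics/top0.png

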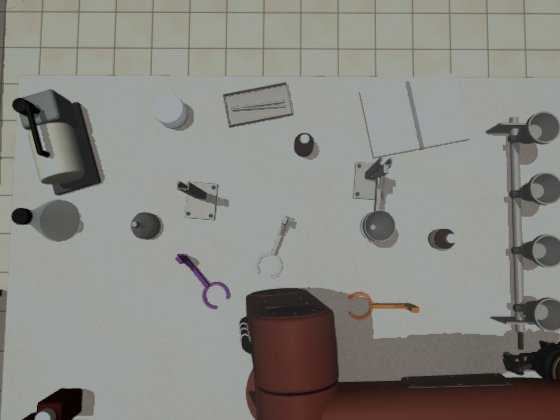

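View pics/wrist0.png

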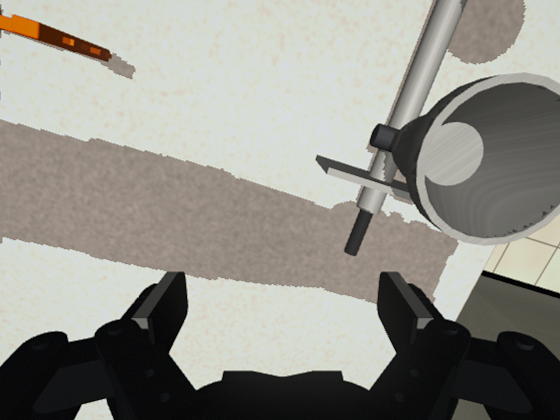

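Run:
```python
import cv2
a=cv2.imread('pics/top0.png'); 
c=a[165:285,165:310]; cv2.imwrite('pics/top0c.png',cv2.resize(c,None,fx=5,fy=5,interpolation=cv2.INTER_CUBIC)[:600,:800])
b=cv2.imread('pics/scene0.png')
c=b[215:375,265:365]; cv2.imwrite('pics/sc0c.png',cv2.resize(c,None,fx=3.75,fy=3.75,interpolation=cv2.INTER_CUBIC))
```

```text
(no output)
```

View pics/top0c.png

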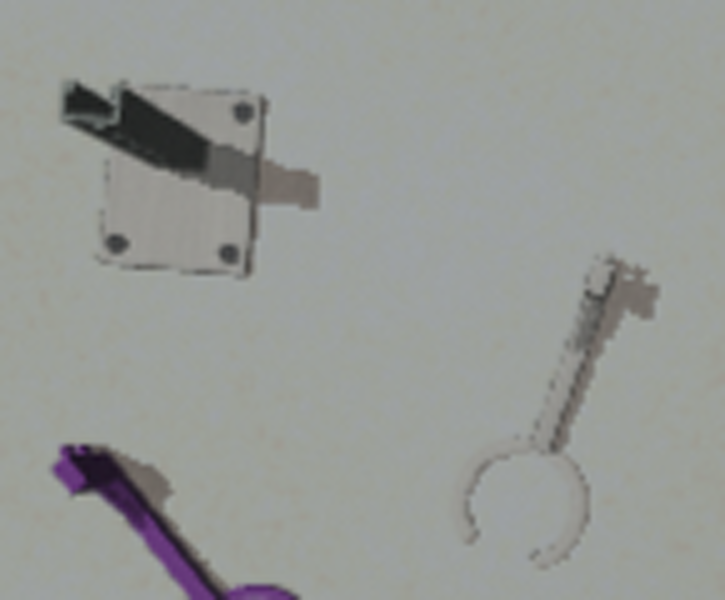

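View pics/sc0c.png

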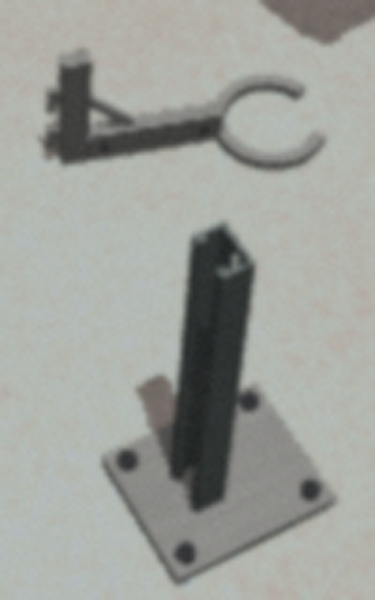

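```bash
cat >> h.py <<'E'
from scipy.spatial.transform import Rotation as Ro
def ray(p,px,z):
    d=p['R'].T@np.linalg.inv(p['K'])@np.array([px[0],px[1],1.]); c=-p['R'].T@p['t']
    return c+d*(z-c[2])/d[2]
def proj(p,X):
    c=p['K']@(p['R']@np.asarray(X)+p['t']); return c[:2]/c[2]
def load(fn): return pickle.load(open(fn+'.pkl','rb'))
def axy(p,fx,ox,oy,pts,z):
    return [ray(p,(ox+x/fx,oy+y/fx),z)[:2].round(4) for x,y in pts]
E
python3 - <<'E'
from h import *
p=load('top0');s=load('scene0')
T=lambda pts,z:axy(p,5,165,165,pts,z)
S=lambda pts,z:axy(s,3.75,265,215,pts,z)
print('head',T([(603,265)],.104),'scene',S([(75,56)],.104))
print('barend',T([(547,447)],.028),'ring',T([(528,507)],.008),S([(272,125)],.008))
print('plate T',T([(110,88),(265,97),(248,275),(100,262)],.01))
print('plate S',S([(103,460),(255,385),(335,497),(180,578)],.01))
print('top T',T([(65,83),(125,85),(118,120),(62,115)],.248))
print('top S',S([(195,235),(222,225),(253,262),(220,272)],.248))
print('cam',[(-q['R'].T@q['t']).round(3) for q in (p,s,load('wrist0'))])
o=sensors.get_obs();print(Ro.from_euler('xyz',o['ee_rot']).as_matrix().round(3))
E
```

```text
head [array([0.5066, 0.0107])] scene [array([0.4981, 0.0109])]
barend [array([0.4032, 0.0438])] ring [array([0.367 , 0.0556])] [array([0.37  , 0.0673])]
plate T [array([0.618 , 0.3119]), array([0.613 , 0.2176]), array([0.5048, 0.2258]), array([0.5121, 0.3154])]
plate S [array([0.6136, 0.2214]), array([0.5056, 0.2288]), array([0.5115, 0.3155]), array([0.6182, 0.3079])]
top T [array([0.5877, 0.2797]), array([0.5869, 0.2495]), array([0.5692, 0.2526]), array([0.5715, 0.2808])]
top S [array([0.5838, 0.2509]), array([0.5685, 0.2531]), array([0.5689, 0.2801]), array([0.5864, 0.2761])]
cam [array([ 0.43 , -0.004,  1.38 ]), array([0.966, 0.706, 1.052]), array([ 0.248, -0.551,  0.375])]
[[ 0.     0.298 -0.955]
 [-0.    -0.955 -0.298]
 [-1.     0.    -0.   ]]
```

{"api": "apply_moves", "payload": {
  "targets": [
    {"dz":14,"rz":7},
    {"dz":14,"rz":7},
    {"dz":14,"rz":7},
    {"dz":14,"rz":7},
    {"dz":14,"rz":7},
    {"dz":14,"rz":7},
    {"dz":14,"rz":7},
    {"dz":14,"rz":7},
    {"dz":14,"rz":7},
    {"dz":14,"rz":7},
    {"dz":14,"rz":7},
    {"dz":14,"rz":7}
  ],
  "grip": 1
}}

```text
invalid input at $.targets[0]: expected keys dx, dy, dz, rx, ry, rz
```

{"api": "apply_moves", "payload": {
  "targets": [
    {"dx":11,"dy":25,"rz":7},
    {"dx":11,"dy":25,"rz":7},
    {"dx":11,"dy":25,"rz":7},
    {"dx":11,"dy":25,"rz":7},
    {"dx":11,"dy":25,"rz":7},
    {"dx":11,"dy":25,"rz":7},
    {"dx":11,"dy":25,"rz":7},
    {"dx":11,"dy":25,"rz":7},
    {"dx":11,"dy":25,"rz":7},
    {"dx":11,"dy":25,"rz":7},
    {"dx":11,"dy":25,"rz":7},
    {"dx":11,"dy":25,"rz":7}
  ]
}}

```text
invalid input at $.targets[0]: expected keys dx, dy, dz, rx, ry, rz
```

{"api": "apply_moves", "payload": {
  "targets": [
    {"dx":11,"dy":25,"rz":7},
    {"dx":11,"dy":25,"rz":7},
    {"dx":11,"dy":25,"rz":7},
    {"dx":11,"dy":25,"rz":7},
    {"dx":11,"dy":25,"rz":7},
    {"dx":11,"dy":25,"rz":7},
    {"dx":11,"dy":25,"rz":7},
    {"dx":11,"dy":25,"rz":7},
    {"dx":11,"dy":25,"rz":7},
    {"dx":11,"dy":25,"rz":7},
    {"dx":11,"dy":25,"rz":7},
    {"dx":11,"dy":25,"rz":7}
  ]
}}

```text
invalid input at $.targets[0]: expected keys dx, dy, dz, rx, ry, rz
```

{"api": "apply_moves", "payload": {
  "targets": [
    {"dx":0,"dy":0,"dz":14,"rx":0,"ry":0,"rz":7},
    {"dx":0,"dy":0,"dz":14,"rx":0,"ry":0,"rz":7},
    {"dx":0,"dy":0,"dz":14,"rx":0,"ry":0,"rz":7},
    {"dx":0,"dy":0,"dz":14,"rx":0,"ry":0,"rz":7},
    {"dx":0,"dy":0,"dz":14,"rx":0,"ry":0,"rz":7},
    {"dx":0,"dy":0,"dz":14,"rx":0,"ry":0,"rz":7},
    {"dx":0,"dy":0,"dz":14,"rx":0,"ry":0,"rz":7},
    {"dx":0,"dy":0,"dz":14,"rx":0,"ry":0,"rz":7},
    {"dx":0,"dy":0,"dz":14,"rx":0,"ry":0,"rz":7},
    {"dx":0,"dy":0,"dz":14,"rx":0,"ry":0,"rz":7},
    {"dx":0,"dy":0,"dz":14,"rx":0,"ry":0,"rz":7},
    {"dx":0,"dy":0,"dz":14,"rx":0,"ry":0,"rz":7}
  ],
  "grip": 1
}}

```text
t: 2.2
eef_pos: [0.1789, -0.5727, 0.4]
ee_rot: [0.745, 1.571, -0.622]
wrist_force: [-0.3, 0.2, 0.3]
opening: 0.0852
```

{"api": "apply_moves", "payload": {
  "targets": [
    {"dx":11,"dy":25,"dz":0,"rx":0,"ry":0,"rz":7},
    {"dx":11,"dy":25,"dz":0,"rx":0,"ry":0,"rz":7},
    {"dx":11,"dy":25,"dz":0,"rx":0,"ry":0,"rz":7},
    {"dx":11,"dy":25,"dz":0,"rx":0,"ry":0,"rz":7},
    {"dx":11,"dy":25,"dz":0,"rx":0,"ry":0,"rz":7},
    {"dx":11,"dy":25,"dz":0,"rx":0,"ry":0,"rz":7},
    {"dx":11,"dy":25,"dz":0,"rx":0,"ry":0,"rz":7},
    {"dx":11,"dy":25,"dz":0,"rx":0,"ry":0,"rz":7},
    {"dx":11,"dy":25,"dz":0,"rx":0,"ry":0,"rz":7},
    {"dx":11,"dy":25,"dz":0,"rx":0,"ry":0,"rz":7},
    {"dx":11,"dy":25,"dz":0,"rx":0,"ry":0,"rz":7},
    {"dx":11,"dy":25,"dz":0,"rx":0,"ry":0,"rz":7}
  ]
}}

```text
t: 3.2
eef_pos: [0.3112, -0.2715, 0.3995]
ee_rot: [-0.966, 1.57, -0.867]
wrist_force: [0.3, -0.7, -0.3]
opening: 0.0853
```

{"api": "apply_moves", "payload": {
  "targets": [
    {"dx":10,"dy":25,"dz":-4,"rx":0,"ry":0,"rz":7},
    {"dx":10,"dy":25,"dz":-4,"rx":0,"ry":0,"rz":7},
    {"dx":10,"dy":25,"dz":-4,"rx":0,"ry":0,"rz":7},
    {"dx":10,"dy":25,"dz":-4,"rx":0,"ry":0,"rz":7},
    {"dx":10,"dy":25,"dz":-4,"rx":0,"ry":0,"rz":7},
    {"dx":10,"dy":25,"dz":-4,"rx":0,"ry":0,"rz":7},
    {"dx":10,"dy":25,"dz":-4,"rx":0,"ry":0,"rz":7},
    {"dx":10,"dy":25,"dz":-4,"rx":0,"ry":0,"rz":7},
    {"dx":10,"dy":25,"dz":-4,"rx":0,"ry":0,"rz":7},
    {"dx":10,"dy":25,"dz":-4,"rx":0,"ry":0,"rz":7},
    {"dx":10,"dy":25,"dz":-4,"rx":0,"ry":0,"rz":7},
    {"dx":10,"dy":25,"dz":-4,"rx":0,"ry":0,"rz":7}
  ]
}}

```text
t: 4.2
eef_pos: [0.4312, 0.0287, 0.3514]
ee_rot: [-1.922, 1.57, -0.356]
wrist_force: [1.5, -1.0, -0.2]
opening: 0.0854
```

{"api": "apply_moves", "payload": {
  "targets": [
    {"dx":0,"dy":0,"dz":-12,"rx":0,"ry":0,"rz":7},
    {"dx":0,"dy":0,"dz":-12,"rx":0,"ry":0,"rz":7},
    {"dx":0,"dy":0,"dz":-12,"rx":0,"ry":0,"rz":7},
    {"dx":0,"dy":0,"dz":-12,"rx":0,"ry":0,"rz":7},
    {"dx":0,"dy":0,"dz":-12,"rx":0,"ry":0,"rz":7},
    {"dx":0,"dy":0,"dz":-12,"rx":0,"ry":0,"rz":7},
    {"dx":0,"dy":0,"dz":-12,"rx":0,"ry":0,"rz":7},
    {"dx":0,"dy":0,"dz":-12,"rx":0,"ry":0,"rz":7},
    {"dx":0,"dy":0,"dz":-12,"rx":0,"ry":0,"rz":7},
    {"dx":0,"dy":0,"dz":-12,"rx":0,"ry":0,"rz":7},
    {"dx":0,"dy":0,"dz":0,"rx":0,"ry":0,"rz":0}
  ]
}}

```text
t: 5.12
eef_pos: [0.43, 0.0275, 0.2292]
ee_rot: [0.143, 1.568, 2.93]
wrist_force: [0.6, 0.2, 0.5]
opening: 0.0854
```

Run:
```python
from h import *
o=sensors.get_obs();print(o['eef_pos'],o['qpos'].round(3),Ro.from_euler('xyz',o['ee_rot']).as_matrix().round(3))
p=shot('wrist','wrist1')
for X in [(.502,.011,.104),(.438,.0346,.028),(.368,.06,.008)]: print(proj(p,X))
```

```text
[0.43004556 0.02748116 0.22924489] [-0.242 -0.416 -0.377  1.612 -0.    -3.028] [[-0.003 -0.347 -0.938]
 [ 0.001 -0.938  0.347]
 [-1.     0.     0.003]]
[269.72018447 116.14853804]
[273.05995856 182.54284369]
[274.42437793 240.42101779]
```

View pics/wrist1.png

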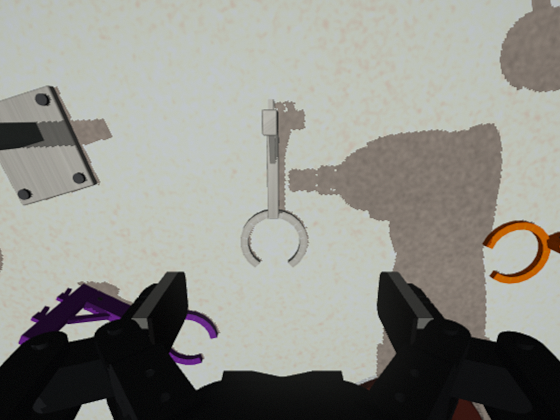

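Run:
```python
import cv2
a=cv2.imread('pics/wrist1.png'); 
c=a[90:275,215:330]; cv2.imwrite('pics/w1c.png',cv2.resize(c,None,fx=3.2,fy=3.2,interpolation=cv2.INTER_CUBIC))
```

```text
(no output)
```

View pics/w1c.png

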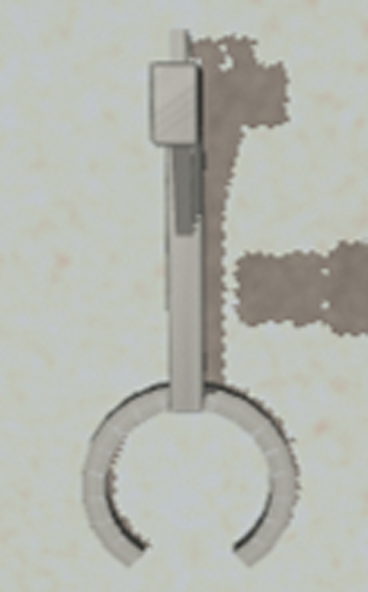

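Run:
```python
from h import *
p=load('wrist1')
h=ray(p,(269.1,122.5),.104);b=ray(p,(273.1,218.1),.028);r=ray(p,(274.5,243.1),.008)
print(h,b,r)
for a,n,d in((b,'b',.104),(r,'r',.140)):
    v=(h-a)[:2];print(np.hypot(*v),d,np.degrees(np.arctan2(v[1],v[0])))
v=(h-r)[:2];u=v/np.hypot(*v)
print('bar',h[:2]-.068*u, (b[:2]+.036*u))
```

```text
[0.49766225 0.01319144 0.104     ] [0.40050802 0.04879927 0.028     ] [0.36473695 0.06113795 0.008     ]
0.10347395999949494 0.104 -20.12830363065682
0.14130817900342366 0.14 -19.834508391637694
bar [0.43369624 0.03626415] [0.43437238 0.03658431]
```

{"api": "apply_moves", "payload": {
  "targets": [
    {"dx":4,"dy":9,"dz":-20,"rx":0,"ry":0,"rz":0.3},
    {"dx":0,"dy":0,"dz":-25,"rx":0,"ry":0,"rz":0},
    {"dx":0,"dy":0,"dz":-25,"rx":0,"ry":0,"rz":0},
    {"dx":0,"dy":0,"dz":-25,"rx":0,"ry":0,"rz":0},
    {"dx":0,"dy":0,"dz":-25,"rx":0,"ry":0,"rz":0},
    {"dx":0,"dy":0,"dz":-25,"rx":0,"ry":0,"rz":0},
    {"dx":0,"dy":0,"dz":-20,"rx":0,"ry":0,"rz":0},
    {"dx":0,"dy":0,"dz":-20,"rx":0,"ry":0,"rz":0},
    {"dx":0,"dy":0,"dz":-15,"rx":0,"ry":0,"rz":0},
    {"dx":0,"dy":0,"dz":0,"rx":0,"ry":0,"rz":0},
    {"dx":0,"dy":0,"dz":0,"rx":0,"ry":0,"rz":0}
  ]
}}

```text
t: 6.08
eef_pos: [0.4349, 0.0363, 0.0319]
ee_rot: [0.364, 1.57, -3.136]
wrist_force: [0.2, 0.4, 0.7]
opening: 0.0854
```

Run:
```python
from h import *
o=sensors.get_obs();print(o['eef_pos'],o['qpos'].round(3),o['wrist_force'],Ro.from_euler('xyz',o['ee_rot']).as_matrix().round(3))
p=shot('wrist','wrist2')
```

```text
[0.43490249 0.03625717 0.03186799] [-0.218 -0.357 -0.692  1.236 -0.    -3.002] [0.24087496 0.3752417  0.72463074] [[-0.001 -0.351 -0.937]
 [-0.    -0.937  0.351]
 [-1.     0.     0.001]]
```

View pics/wrist2.png

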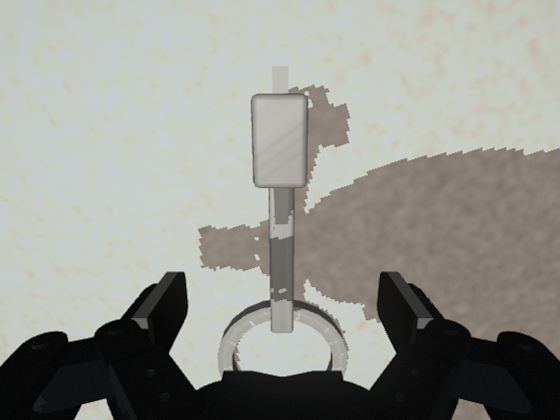

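{"api": "apply_moves", "payload": {
  "targets": [
    {"dx":0,"dy":0,"dz":-10,"rx":0,"ry":0,"rz":0},
    {"dx":0,"dy":0,"dz":-10,"rx":0,"ry":0,"rz":0},
    {"dx":0,"dy":0,"dz":-6,"rx":0,"ry":0,"rz":0},
    {"dx":0,"dy":0,"dz":0,"rx":0,"ry":0,"rz":0},
    {"dx":0,"dy":0,"dz":0,"rx":0,"ry":0,"rz":0}
  ]
}}

```text
t: 6.55
eef_pos: [0.4344, 0.0364, 0.0048]
ee_rot: [0.205, 1.57, 2.991]
wrist_force: [0.2, 0.1, 0.1]
opening: 0.0854
```

{"api": "apply_moves", "payload": {
  "targets": [
    {"dx":0,"dy":0,"dz":0,"rx":0,"ry":0,"rz":0},
    {"dx":0,"dy":0,"dz":0,"rx":0,"ry":0,"rz":0},
    {"dx":0,"dy":0,"dz":0,"rx":0,"ry":0,"rz":0},
    {"dx":0,"dy":0,"dz":0,"rx":0,"ry":0,"rz":0},
    {"dx":0,"dy":0,"dz":0,"rx":0,"ry":0,"rz":0},
    {"dx":0,"dy":0,"dz":0,"rx":0,"ry":0,"rz":0},
    {"dx":0,"dy":0,"dz":0,"rx":0,"ry":0,"rz":0},
    {"dx":0,"dy":0,"dz":0,"rx":0,"ry":0,"rz":0},
    {"dx":0,"dy":0,"dz":0,"rx":0,"ry":0,"rz":0},
    {"dx":0,"dy":0,"dz":0,"rx":0,"ry":0,"rz":0},
    {"dx":0,"dy":0,"dz":0,"rx":0,"ry":0,"rz":0}
  ],
  "grip": 0,
  "squeeze": 70
}}

```text
t: 7.47
eef_pos: [0.4352, 0.0364, 0.0056]
ee_rot: [-2.564, 1.57, 0.222]
wrist_force: [-1.4, -0.0, 6.2]
opening: 0.0106
```

{"api": "apply_moves", "payload": {
  "targets": [
    {"dx":0,"dy":0,"dz":4,"rx":0,"ry":0,"rz":0},
    {"dx":0,"dy":0,"dz":10,"rx":0,"ry":0,"rz":0},
    {"dx":0,"dy":0,"dz":15,"rx":0,"ry":0,"rz":0},
    {"dx":0,"dy":0,"dz":20,"rx":0,"ry":0,"rz":0},
    {"dx":0,"dy":0,"dz":20,"rx":0,"ry":0,"rz":0},
    {"dx":0,"dy":0,"dz":20,"rx":0,"ry":0,"rz":0},
    {"dx":0,"dy":0,"dz":20,"rx":0,"ry":0,"rz":0},
    {"dx":0,"dy":0,"dz":20,"rx":0,"ry":0,"rz":0},
    {"dx":0,"dy":0,"dz":20,"rx":0,"ry":0,"rz":0},
    {"dx":0,"dy":0,"dz":10,"rx":0,"ry":0,"rz":0},
    {"dx":0,"dy":0,"dz":5,"rx":0,"ry":0,"rz":0},
    {"dx":0,"dy":0,"dz":0,"rx":0,"ry":0,"rz":0}
  ]
}}

```text
t: 8.47
eef_pos: [0.4352, 0.0362, 0.17]
ee_rot: [3.099, 1.57, -0.398]
wrist_force: [0.6, 0.7, -4.9]
opening: 0.0106
```

{"api": "apply_moves", "payload": {
  "targets": [
    {"dx":1,"dy":12,"dz":0,"rx":0,"ry":0,"rz":1},
    {"dx":1,"dy":20,"dz":0,"rx":0,"ry":0,"rz":1.5},
    {"dx":2,"dy":26,"dz":0,"rx":0,"ry":0,"rz":1.5},
    {"dx":2,"dy":26,"dz":0,"rx":0,"ry":0,"rz":2},
    {"dx":2,"dy":26,"dz":0,"rx":0,"ry":0,"rz":2},
    {"dx":2,"dy":26,"dz":0,"rx":0,"ry":0,"rz":2},
    {"dx":2,"dy":26,"dz":0,"rx":0,"ry":0,"rz":2},
    {"dx":2,"dy":26,"dz":0,"rx":0,"ry":0,"rz":2},
    {"dx":2,"dy":26,"dz":0,"rx":0,"ry":0,"rz":1},
    {"dx":1,"dy":24,"dz":0,"rx":0,"ry":0,"rz":1},
    {"dx":0,"dy":0,"dz":0,"rx":0,"ry":0,"rz":0},
    {"dx":0,"dy":0,"dz":0,"rx":0,"ry":0,"rz":0}
  ]
}}

```text
t: 9.47
eef_pos: [0.4508, 0.2749, 0.1675]
ee_rot: [0.448, 1.568, -2.768]
wrist_force: [-0.1, -1.1, -4.6]
opening: 0.0107
```

Run:
```python
from h import *
o=sensors.get_obs();print(o['eef_pos'],o['qpos'].round(3),o['wrist_force'],o['moment'],Ro.from_euler('xyz',o['ee_rot']).as_matrix().round(4))
p=shot('wrist','wrist3');s=shot('scene','scene3');t=shot('top','top3')
c=s['image'][180:380,240:380,::-1];cv2.imwrite('pics/s3c.png',cv2.resize(c,None,fx=3,fy=3,interpolation=cv2.INTER_CUBIC))
```

```text
[0.45080347 0.27489844 0.16746256] [ 0.3   -0.115 -0.237  1.452 -0.    -2.768] [-0.10652673 -1.05188832 -4.64332758] [-0.0241838   0.04139413 -0.02029699] [[-0.0028 -0.0738 -0.9973]
 [-0.0011 -0.9973  0.0738]
 [-1.      0.0013  0.0028]]
```

View pics/wrist3.png

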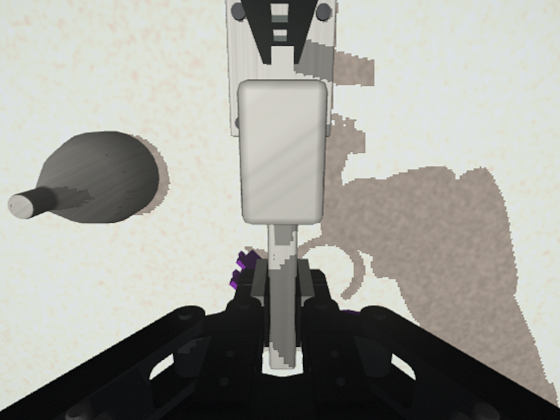

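View pics/s3c.png

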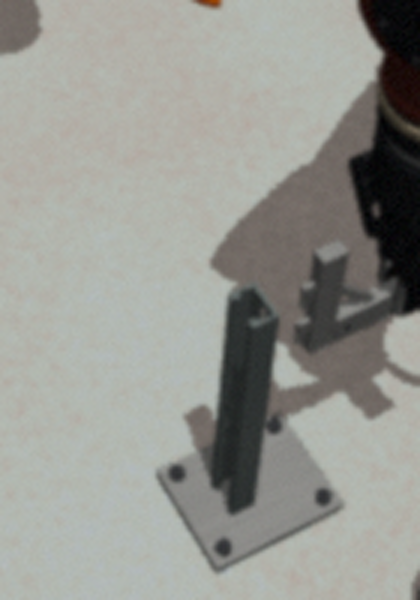

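View pics/top3.png

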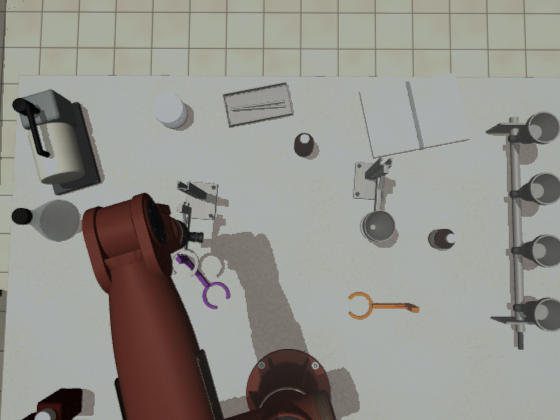

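Run:
```python
import cv2
a=cv2.imread('pics/wrist3.png'); 
c=a[0:150,210:360]; cv2.imwrite('pics/w3c.png',cv2.resize(c,None,fx=4,fy=4,interpolation=cv2.INTER_CUBIC))
```

```text
(no output)
```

View pics/w3c.png

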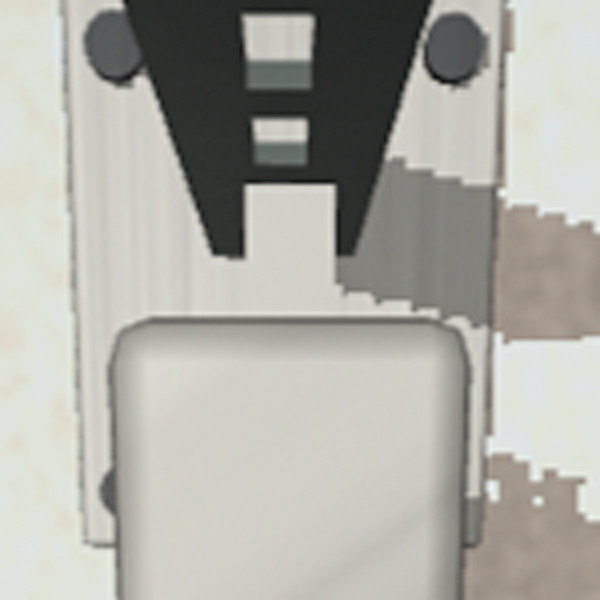

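```bash
cat > fit.py <<'E'
from h import *
from scipy.optimize import least_squares
def T(par,X):
    x,y,yaw=par; c,s=np.cos(yaw),np.sin(yaw); X=np.asarray(X)
    return np.array([x+c*X[0]-s*X[1],y+s*X[0]+c*X[1],X[2]])
E
python3 - <<'E'
from fit import *
p=load('wrist3')
q=lambda x,y:np.array([210+(x+.5)/4-.5,(y+.5)/4-.5])
# tuples: local pt, pixel
up=[((0,.015,.01),q(214,255)),((0,-.015,.01),q(355,255)),
 ((0,.00375,.056),q(256,165)),((0,-.00375,.056),q(306,165)),
 ((0,.00375,.096),q(246,88)),((0,-.00375,.096),q(312,88))]
def rowline(par,yl,row):
    f=lambda z:proj(p,T(par,(0,yl,z)))
    zs=np.linspace(.01,.24,200);P=np.array([f(z) for z in zs]);return np.interp(-row,-P[:,1],P[:,0])
def res(par):
    r=[proj(p,T(par,X))-m for X,m in up]; r=list(np.concatenate(r))
    r+= [rowline(par,.015,0)-q(122,0)[0],rowline(par,-.015,0)-q(436,0)[0]]
    return r
s=least_squares(res,[.5695,.2667,-.066]);print(s.x[:2],np.degrees(s.x[2]),np.round(s.fun,1))
U=s.x
# arm: known from grasp: bottom z
o=sensors.get_obs();print(o['eef_pos'])
# head top back corners at z_bottom+.104 : row of back edge 320 (crop), left 113 right 467 ; front edge px
for zb in (.160,.162,.164):
    a=ray(p,q(113,345),zb+.104);b=ray(p,q(467,345),zb+.104);cb=ray(p,q(290,319),zb+.104);f=ray(p,(283,223),zb+.104)
    cl=ray(p,q(291,184),zb+.076);cw=np.linalg.norm(ray(p,q(245,184),zb+.076)-ray(p,q(337,184),zb+.076))
    print(zb,'w',np.linalg.norm(a-b),'len',np.linalg.norm(cb-f),'back',cb,'clawend',cl,cw,'yaw',np.degrees(np.arctan2(*(cb-f)[[1,0]])))
    for P in(cb,cl):
        d=P[:2]-U[:2];c,s_=np.cos(U[2]),np.sin(U[2]);print('  in upright', (c*d[0]+s_*d[1])*1e3,(-s_*d[0]+c*d[1])*1e3)
E
```

```text
[0.57325434 0.26723307] -4.068803968771832 [-0.6 -8.7 -0.2 -8.8  1.1  1.9 -0.7  1.9  2.3  6.4 -1.5  6.4  5.4 -5.9]
[0.45153314 0.27347331 0.1684447 ]
0.16 w 0.011932614682560516 len 0.02027676706041206 back [0.528269   0.26942585 0.264     ] clawend [0.53758409 0.26864223 0.236     ] 0.004786532129912995 yaw -3.8702512128869637
  in upright -45.02753679109074 -1.0046573414009683
  in upright -35.68033013273345 -1.1253515625344315
0.162 w 0.011425024867978726 len 0.01941423351631333 back [0.52806703 0.26944368 0.266     ] clawend [0.53720915 0.2686743  0.238     ] 0.004658919793150176 yaw -3.870251212887182
  in upright -45.23026817066889 -1.0011977539079981
  in upright -36.05659519184613 -1.1199654723619565
0.164 w 0.010917435053396896 len 0.01855169997221459 back [0.52786505 0.26946152 0.268     ] clawend [0.53683422 0.26870637 0.24      ] 0.004531307456387365 yaw -3.8702512128870796
  in upright -45.43299955024705 -0.9977381664149727
  in upright -36.4328602509588 -1.1145793821894818
```

```bash
cat > f3.py <<'E'
from fit import *
p=load('wrist3')
q=lambda x,y:np.array([210+(x+.5)/4-.5,(y+.5)/4-.5])
up=[((0,.015,.01),q(214,255)),((0,-.015,.01),q(355,255)),
 ((0,.00375,.096),q(256,165)),((0,-.00375,.096),q(306,165)),
 ((0,.00375,.136),q(246,88)),((0,-.00375,.136),q(312,88))]
def rowline(par,yl,row):
    f=lambda z:proj(p,T(par,(0,yl,z)))
    zs=np.linspace(.01,.24,200);P=np.array([f(z) for z in zs]);return np.interp(-row,-P[:,1],P[:,0])
def res(par):
    r=[proj(p,T(par,X))-m for X,m in up]; r=list(np.concatenate(r))
    r+= [rowline(par,.015,0)-q(122,0)[0],rowline(par,-.015,0)-q(436,0)[0]]
    return r
s=least_squares(res,[.5695,.2667,-.066]);print(s.x[:2],np.degrees(s.x[2]),np.round(s.fun,1))
U=s.x
for zb in (.160,.162,.164):
    cb=ray(p,q(290,319),zb+.104);f=ray(p,(283,223),zb+.104)
    cl=ray(p,q(291,184),zb+.076)
    for P in(f,cb,cl):
        d=P[:2]-U[:2];c,s_=np.cos(U[2]),np.sin(U[2]);print('  in upright', (c*d[0]+s_*d[1])*1e3,(-s_*d[0]+c*d[1])*1e3)
E
python3 f3.py
```

```text
[0.56656683 0.26759773] -4.457145531296271 [-0.3 -0.1 -0.2  0.1  0.1 -0.2  0.2 -0.2  0.6  0.3 -0.1  0.4  0.3 -0.6]
  in upright -58.59977149246062 -1.361359635632494
  in upright -38.32406818178297 -1.1536635124454788
  in upright -28.976258184012195 -1.211001585579545
  in upright -57.94003336946501 -1.350439215651352
  in upright -38.526818353077495 -1.1515780745251274
  in upright -29.352551106290786 -1.208165863546567
  in upright -57.28029524646941 -1.339518795670265
  in upright -38.729568524372034 -1.14949263660472
  in upright -29.728844028569377 -1.205330141513589
```

{"api": "apply_moves", "payload": {
  "targets": [
    {"dx":5,"dy":0.2,"dz":1,"rx":0,"ry":0,"rz":-0.6},
    {"dx":6,"dy":0,"dz":0,"rx":0,"ry":0,"rz":0},
    {"dx":6,"dy":0,"dz":0,"rx":0,"ry":0,"rz":0},
    {"dx":5,"dy":0,"dz":0,"rx":0,"ry":0,"rz":0},
    {"dx":0,"dy":0,"dz":0,"rx":0,"ry":0,"rz":0},
    {"dx":0,"dy":0,"dz":0,"rx":0,"ry":0,"rz":0},
    {"dx":0,"dy":0,"dz":0,"rx":0,"ry":0,"rz":0}
  ]
}}

```text
t: 10.2
eef_pos: [0.4738, 0.2744, 0.1702]
ee_rot: [0.339, 1.57, -2.889]
wrist_force: [0.0, 0.3, -4.4]
opening: 0.0105
```

Run:
```python
from h import *
p=shot('wrist','wrist4');s=shot('scene','scene4')
o=sensors.get_obs();print(o['eef_pos'],o['wrist_force'],Ro.from_euler('xyz',o['ee_rot']).as_matrix().round(4))
c=s['image'][245:365,290:390,::-1];cv2.imwrite('pics/s4c.png',cv2.resize(c,None,fx=5,fy=5,interpolation=cv2.INTER_CUBIC))
c=p['image'][0:150,210:360,::-1]; cv2.imwrite('pics/w4c.png',cv2.resize(c,None,fx=4,fy=4,interpolation=cv2.INTER_CUBIC))
```

```text
[0.4737195  0.27449241 0.17030447] [ 1.07171742  0.27832813 -3.91021854] [[-2.000e-04 -8.620e-02 -9.963e-01]
 [-1.000e-04 -9.963e-01  8.620e-02]
 [-1.000e+00  2.000e-04  2.000e-04]]
```

View pics/w4c.png

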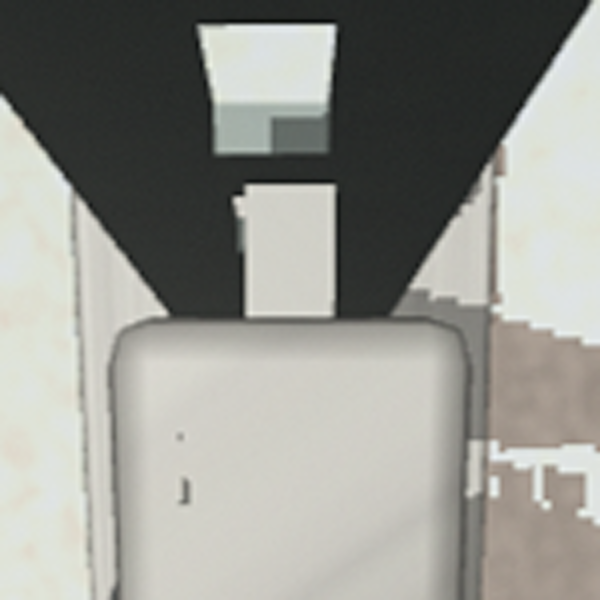

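View pics/s4c.png

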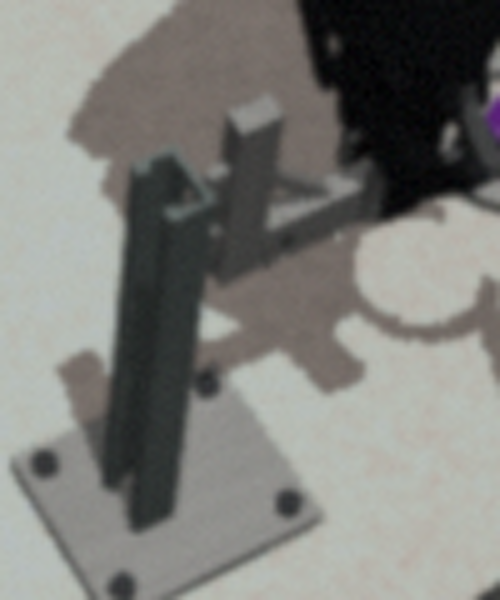

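```bash
cat > f4.py <<'E'
from fit import *
p=load('wrist4')
q=lambda x,y:np.array([210+(x+.5)/4-.5,(y+.5)/4-.5])
def rowline(par,yl,row):
    f=lambda z:proj(p,T(par,(0,yl,z)))
    zs=np.linspace(.01,.22,400);P=np.array([f(z) for z in zs]);return np.interp(-row,-P[:,1],P[:,0])
for zs in (.136,.176):
  up=[((0,.00375,zs),q(215,153)),((0,-.00375,zs),q(330,153)),((0,.00375,zs+.026),q(198,25)),((0,-.00375,zs+.026),q(337,25))]
  def res(par):
    r=[proj(p,T(par,X))-m for X,m in up]; r=list(np.concatenate(r))
    for yl,x,y in ((.015,0,93),(.015,168,315),(-.015,592,0),(-.015,392,315)):
      r.append(rowline(par,yl,q(0,y)[1])-q(x,0)[0])
    return r
  s=least_squares(res,[.5695,.2667,-.066]);print(zs,s.x[:2],np.degrees(s.x[2]),np.round(s.fun,1))
  U=s.x
  for zb in (.162,.164,.166):
    cb=ray(p,q(290,319),zb+.104);f=ray(p,(283,223),zb+.104)
    cl=ray(p,q(291,184),zb+.076)
    for P in(f,cb,cl):
        d=P[:2]-U[:2];c,s_=np.cos(U[2]),np.sin(U[2]);print('  in upright', np.round(((c*d[0]+s_*d[1])*1e3,(-s_*d[0]+c*d[1])*1e3),2))
E
python3 f4.py
```

```text
0.136 [0.58441885 0.26616499] -5.778112508133534 [  8.5  -2.3  -4.9  -2.1  10.9  14.5  -5.7  14.8  34.3  11.6 -34.8  -9.6]
  in upright [-53.97  -2.11]
  in upright [-33.31  -1.69]
  in upright [-23.81  -1.61]
  in upright [-53.31  -2.1 ]
  in upright [-33.52  -1.69]
  in upright [-24.19  -1.62]
  in upright [-52.66  -2.08]
  in upright [-33.72  -1.69]
  in upright [-24.57  -1.62]
0.176 [0.57508808 0.26699763] -5.151120767402935 [  5.6  -0.   -3.5   0.1   6.5  12.   -3.6  12.   21.8   9.5 -21.9  -7.8]
  in upright [-44.62  -1.52]
  in upright [-23.96  -1.31]
  in upright [-14.46  -1.35]
  in upright [-43.96  -1.51]
  in upright [-24.16  -1.31]
  in upright [-14.84  -1.34]
  in upright [-43.31  -1.5 ]
  in upright [-24.37  -1.31]
  in upright [-15.22  -1.34]
```

```bash
sed -i 's/(.136,.176)/(.176,.216)/; s/linspace(.01,.22,400)/linspace(.05,.245,400)/' f4.py; python3 f4.py
```

```text
0.176 [0.57535243 0.26698246] -5.66576919887066 [  5.5  -0.9  -3.5  -0.6   6.5  10.8  -3.6  11.2  22.4   8.8 -22.2  -7.3]
  in upright [-44.87  -1.93]
  in upright [-24.21  -1.54]
  in upright [-14.71  -1.49]
  in upright [-44.21  -1.91]
  in upright [-24.42  -1.54]
  in upright [-15.09  -1.49]
  in upright [-43.56  -1.9 ]
  in upright [-24.62  -1.54]
  in upright [-15.47  -1.49]
0.216 [0.56673483 0.26761374] -4.087010317133334 [ 0.6  0.2 -0.4 -0.3 -2.2  0.8  1.8  0.2  0.7  0.8 -0.4 -0.7]
  in upright [-36.26  -0.71]
  in upright [-15.6   -0.89]
  in upright [-6.11 -1.1 ]
  in upright [-35.61  -0.71]
  in upright [-15.81  -0.88]
  in upright [-6.49 -1.09]
  in upright [-34.95  -0.71]
  in upright [-16.02  -0.88]
  in upright [-6.87 -1.08]
```

Run:
```python
from fit import *
s=load('scene4')
U=[.5667,.2676,np.radians(-4.3)]
q=lambda X:((proj(s,X)-[290,245]+.5)*5-.5).round(1)
print('up top',[q(T(U,X)) for X in [(0,.015,.248),(0,-.015,.248),(.02,-.015,.248),(.02,.015,.248)]])
print('plate',[q(T(U,X)) for X in [(.0,.015,.01),(.02,.015,.01),(.02,-.015,.01)]])
A=[.5667-.0158*.997,.2676+.0158*.075-.0009,np.radians(-4.5)]
for zb in(.160,.162,.164,.166):
    print(zb,'head',[q(T(A,X)) for X in [(0,.006,zb+.104),(0,-.006,zb+.104),(-.02,-.006,zb+.104),(-.02,.006,zb+.104)]],'bot',q(T(A,(0,.006,zb))),q(T(A,(-.02,.006,zb))),q(T(A,(-.08,.006,zb))))
img=cv2.imread('pics/scene4.png')[245:305,310:370];cv2.imwrite('pics/s4d.png',cv2.resize(img,None,fx=10,fy=10,interpolation=cv2.INTER_CUBIC))
print('offset for s4d: (x-100)*2, y*2')
```

```text
up top [array([220.5, 204.7]), array([178.4, 147.8]), array([133.7, 167.8]), array([175.3, 225.5])]
plate [array([177.1, 519.9]), array([138.4, 539.5]), array([103.5, 485.3])]
0.16 head [array([245. , 144.4]), array([227.8, 121.8]), array([272.1, 102.1]), array([289.4, 124.4])] bot [222.5 299. ] [264.  279.5] [385.4 222.2]
0.162 head [array([245.4, 141.2]), array([228.3, 118.6]), array([272.6,  98.9]), array([290. , 121.2])] bot [222.9 296.3] [264.5 276.7] [386.  219.4]
0.164 head [array([245.9, 138. ]), array([228.7, 115.4]), array([273.1,  95.7]), array([290.5, 118. ])] bot [223.3 293.5] [264.9 273.9] [386.6 216.6]
0.166 head [array([246.4, 134.8]), array([229.2, 112.2]), array([273.6,  92.4]), array([291. , 114.8])] bot [223.7 290.7] [265.4 271.1] [387.2 213.8]
offset for s4d: (x-100)*2, y*2
```

View pics/s4d.png

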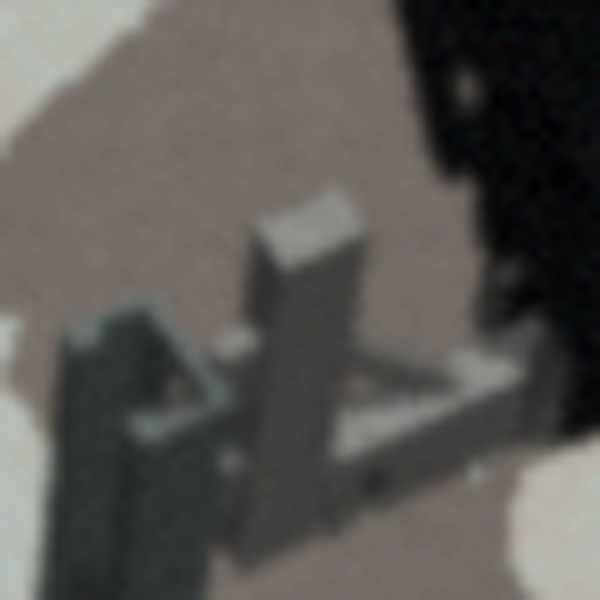

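{"api": "apply_moves", "payload": {
  "targets": [
    {"dx":0,"dy":0.6,"dz":0,"rx":0,"ry":0,"rz":0.3},
    {"dx":3,"dy":-0.2,"dz":0,"rx":0,"ry":0,"rz":0},
    {"dx":3,"dy":-0.2,"dz":0,"rx":0,"ry":0,"rz":0},
    {"dx":2,"dy":-0.2,"dz":0,"rx":0,"ry":0,"rz":0},
    {"dx":2,"dy":-0.2,"dz":0,"rx":0,"ry":0,"rz":0},
    {"dx":0,"dy":0,"dz":0,"rx":0,"ry":0,"rz":0},
    {"dx":0,"dy":0,"dz":0,"rx":0,"ry":0,"rz":0}
  ]
}}

```text
t: 10.88
eef_pos: [0.484, 0.2742, 0.1703]
ee_rot: [0.789, 1.571, -2.434]
wrist_force: [-0.0, -0.6, -4.2]
opening: 0.0105
```

Run:
```python
from h import *
p=shot('wrist','wrist5')
o=sensors.get_obs();print(o['eef_pos'],o['wrist_force'],o['moment'])
c=p['image'][0:150,210:360,::-1]; cv2.imwrite('pics/w5c.png',cv2.resize(c,None,fx=4,fy=4,interpolation=cv2.INTER_CUBIC))
```

```text
[0.4838955  0.27425058 0.17025091] [ 0.25138379  0.53302843 -4.68130666] [ 0.03778162  0.01525351 -0.01525582]
```

View pics/w5c.png

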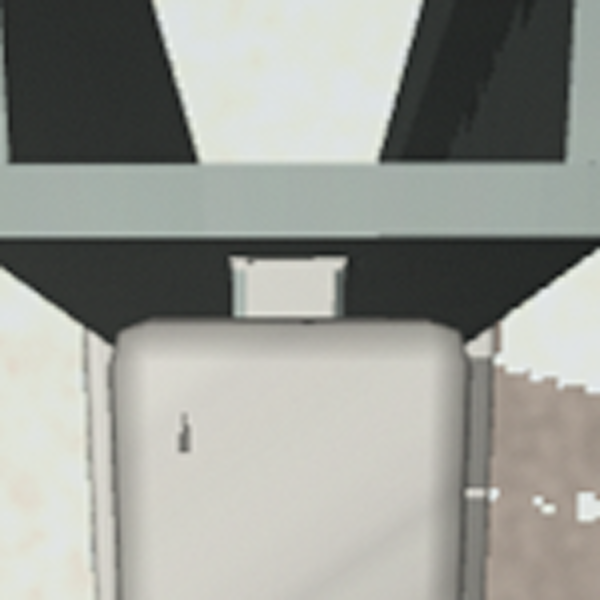

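{"api": "apply_moves", "payload": {
  "targets": [
    {"dx":2,"dy":-0.2,"dz":0,"rx":0,"ry":0,"rz":0},
    {"dx":2,"dy":-0.1,"dz":0,"rx":0,"ry":0,"rz":0},
    {"dx":1,"dy":-0.1,"dz":0,"rx":0,"ry":0,"rz":0},
    {"dx":0,"dy":0,"dz":0,"rx":0,"ry":0,"rz":0}
  ]
}}

```text
t: 11.27
eef_pos: [0.4892, 0.2738, 0.1703]
ee_rot: [2.188, 1.571, -1.034]
wrist_force: [0.7, -0.1, -5.1]
opening: 0.0103
```

{"api": "apply_moves", "payload": {
  "targets": [
    {"dx":0.5,"dy":0,"dz":0,"rx":0,"ry":0,"rz":0},
    {"dx":0.5,"dy":-0.1,"dz":0,"rx":0,"ry":0,"rz":0},
    {"dx":0,"dy":0,"dz":0,"rx":0,"ry":0,"rz":0}
  ]
}}

```text
t: 11.52
eef_pos: [0.4895, 0.2738, 0.1702]
ee_rot: [0.143, 1.57, -3.08]
wrist_force: [-2.8, 0.6, -4.1]
opening: 0.0103
```

{"api": "apply_moves", "payload": {
  "targets": [
    {"dx":0.5,"dy":0,"dz":0,"rx":0,"ry":0,"rz":0},
    {"dx":0,"dy":0,"dz":0,"rx":0,"ry":0,"rz":0}
  ]
}}

```text
t: 11.68
eef_pos: [0.4895, 0.2738, 0.1702]
ee_rot: [0.159, 1.569, -3.063]
wrist_force: [-5.6, 0.8, -3.1]
opening: 0.0106
```

{"api": "apply_moves", "payload": {
  "targets": [
    {"dx":0,"dy":0,"dz":-1,"rx":0,"ry":0,"rz":0},
    {"dx":0,"dy":0,"dz":-1,"rx":0,"ry":0,"rz":0},
    {"dx":0,"dy":0,"dz":-1,"rx":0,"ry":0,"rz":0},
    {"dx":0,"dy":0,"dz":-1,"rx":0,"ry":0,"rz":0},
    {"dx":0,"dy":0,"dz":0,"rx":0,"ry":0,"rz":0}
  ]
}}

```text
t: 12.1
eef_pos: [0.4895, 0.274, 0.1662]
ee_rot: [0.01, 1.569, 3.07]
wrist_force: [-6.7, 0.4, -1.8]
opening: 0.0103
```

Run:
```python
from h import *
p=shot('wrist','wrist6');s=shot('scene','scene6')
o=sensors.get_obs();print(o['eef_pos'],o['wrist_force'],o['moment'])
c=p['image'][0:150,210:360,::-1]; c=cv2.resize(c,None,fx=4,fy=4,interpolation=cv2.INTER_CUBIC)[:500]
d=s['image'][245:320,310:370,::-1];d=cv2.resize(d,None,fx=6.66,fy=6.66,interpolation=cv2.INTER_CUBIC)
cv2.imwrite('pics/w6c.png',c);cv2.imwrite('pics/s6c.png',d)
```

```text
[0.48948468 0.27397038 0.16625658] [-5.7261414   1.2096705  -1.69282322] [ 0.1816813   1.17282735 -0.00437573]
```

View pics/w6c.png

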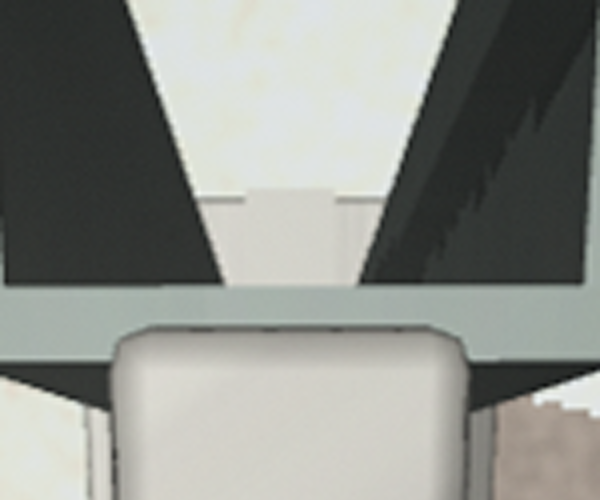

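View pics/s6c.png

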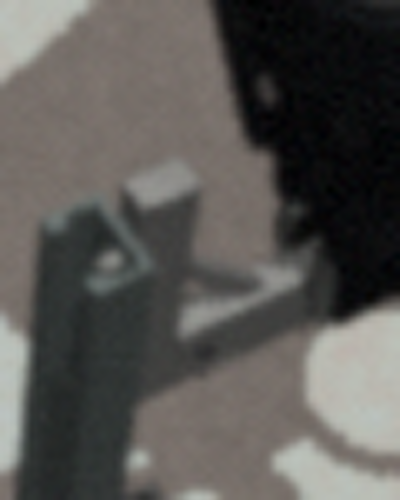

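{"api": "apply_moves", "payload": {
  "targets": [
    {"dx":0,"dy":0,"dz":-1,"rx":0,"ry":0,"rz":0},
    {"dx":0,"dy":0,"dz":-1,"rx":0,"ry":0,"rz":0},
    {"dx":0,"dy":0,"dz":-1,"rx":0,"ry":0,"rz":0},
    {"dx":0,"dy":0,"dz":0,"rx":0,"ry":0,"rz":0}
  ]
}}

```text
t: 12.53
eef_pos: [0.4895, 0.274, 0.1633]
ee_rot: [0.016, 1.569, 3.077]
wrist_force: [-6.5, 0.4, -2.2]
opening: 0.0107
```

{"api": "apply_moves", "payload": {
  "targets": [
    {"dx":0,"dy":0,"dz":-1,"rx":0,"ry":0,"rz":0},
    {"dx":0,"dy":0,"dz":-1,"rx":0,"ry":0,"rz":0},
    {"dx":0,"dy":0,"dz":0,"rx":0,"ry":0,"rz":0}
  ]
}}

```text
t: 12.78
eef_pos: [0.4895, 0.274, 0.1613]
ee_rot: [-0.002, 1.569, 3.059]
wrist_force: [-6.5, 0.7, -1.9]
opening: 0.0107
```

{"api": "apply_moves", "payload": {
  "targets": [
    {"dx":0,"dy":0,"dz":-1,"rx":0,"ry":0,"rz":0},
    {"dx":0,"dy":0,"dz":0,"rx":0,"ry":0,"rz":0}
  ]
}}

```text
t: 12.95
eef_pos: [0.4895, 0.274, 0.1603]
ee_rot: [0.002, 1.569, 3.063]
wrist_force: [-6.9, 0.9, -1.7]
opening: 0.0107
```

{"api": "apply_moves", "payload": {
  "targets": [
    {"dx":0,"dy":0,"dz":-0.7,"rx":0,"ry":0,"rz":0},
    {"dx":0,"dy":0,"dz":0,"rx":0,"ry":0,"rz":0}
  ]
}}

```text
t: 13.12
eef_pos: [0.4895, 0.274, 0.1597]
ee_rot: [-0.01, 1.569, 3.051]
wrist_force: [-6.7, 1.4, -0.9]
opening: 0.0105
```

Run:
```python
from h import *
p=shot('wrist','wrist7');s=shot('scene','scene7')
o=sensors.get_obs();print(o['eef_pos'],o['wrist_force'],o['moment'])
c=p['image'][0:150,210:360,::-1]; c=cv2.resize(c,None,fx=4,fy=4,interpolation=cv2.INTER_CUBIC)[:500]
d=s['image'][245:320,310:370,::-1];d=cv2.resize(d,None,fx=6.66,fy=6.66,interpolation=cv2.INTER_CUBIC)
cv2.imwrite('pics/w7c.png',c);cv2.imwrite('pics/s7c.png',d)
```

```text
[0.48950091 0.27401649 0.15971671] [-7.25036856 -0.09766837 -1.41449129] [0.11392587 1.19086101 0.07407945]
```

View pics/w7c.png

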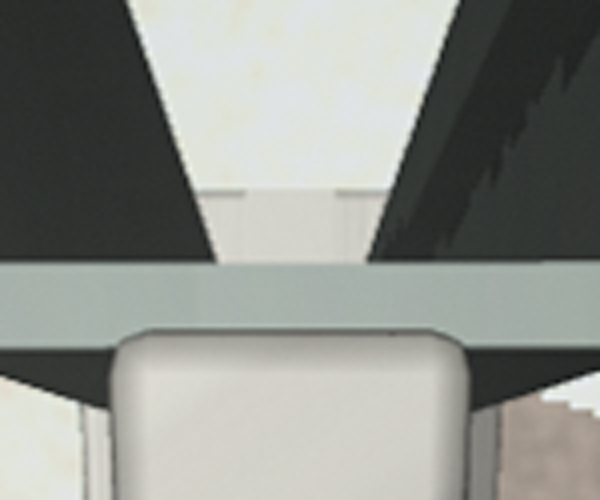

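View pics/s7c.png

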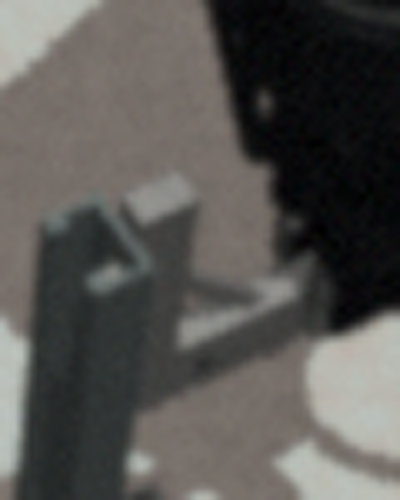

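{"api": "apply_moves", "payload": {
  "targets": [
    {"dx":0,"dy":0,"dz":-0.7,"rx":0,"ry":0,"rz":0},
    {"dx":0,"dy":0,"dz":0,"rx":0,"ry":0,"rz":0}
  ]
}}

```text
t: 13.38
eef_pos: [0.4895, 0.274, 0.1593]
ee_rot: [-0.06, 1.569, 3.001]
wrist_force: [-9.1, -0.2, 2.3]
opening: 0.0105
```

{"api": "apply_moves", "payload": {
  "targets": [
    {"dx":0,"dy":0,"dz":-0.5,"rx":0,"ry":0,"rz":0},
    {"dx":0,"dy":0,"dz":0,"rx":0,"ry":0,"rz":0}
  ]
}}

```text
t: 13.55
eef_pos: [0.4895, 0.2741, 0.1592]
ee_rot: [-0.142, 1.57, 2.919]
wrist_force: [-9.4, 0.9, 5.1]
opening: 0.0105
```

{"api": "apply_moves", "payload": {
  "targets": [
    {"dx":-0.5,"dy":0,"dz":0,"rx":0,"ry":0,"rz":0},
    {"dx":-0.5,"dy":0,"dz":0,"rx":0,"ry":0,"rz":0}
  ]
}}

```text
t: 13.72
eef_pos: [0.4895, 0.274, 0.1589]
ee_rot: [-2.608, 1.57, 0.453]
wrist_force: [-1.7, 0.6, -1.9]
opening: 0.0105
```

{"api": "apply_moves", "payload": {
  "targets": [
    {"dx":0,"dy":0,"dz":0,"rx":0,"ry":0,"rz":0},
    {"dx":0,"dy":0,"dz":0,"rx":0,"ry":0,"rz":0},
    {"dx":0,"dy":0,"dz":0,"rx":0,"ry":0,"rz":0},
    {"dx":0,"dy":0,"dz":0,"rx":0,"ry":0,"rz":0},
    {"dx":0,"dy":0,"dz":0,"rx":0,"ry":0,"rz":0},
    {"dx":0,"dy":0,"dz":0,"rx":0,"ry":0,"rz":0}
  ],
  "grip": 0.5
}}

```text
t: 14.22
eef_pos: [0.4896, 0.2737, 0.1585]
ee_rot: [2.961, 1.571, -0.262]
wrist_force: [-0.6, -0.1, 0.6]
opening: 0.0426
```

Run:
```python
from h import *
p=shot('wrist','wrist8');s=shot('scene','scene8')
o=sensors.get_obs();print(o['eef_pos'],o['wrist_force'],o['moment'],o['opening'])
d=s['image'][245:320,310:370,::-1];d=cv2.resize(d,None,fx=6.66,fy=6.66,interpolation=cv2.INTER_CUBIC)
cv2.imwrite('pics/s8c.png',d)
```

```text
[0.48947828 0.27376576 0.15842705] [-0.09642035 -0.09827533 -0.51358521] [ 0.04721082  0.02532629 -0.03474077] 0.04304678881549195
```

View pics/wrist8.png

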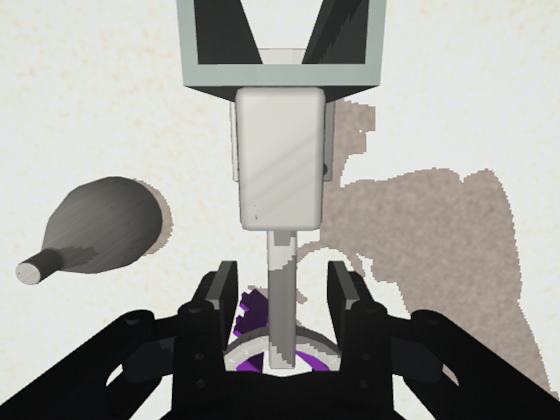

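View pics/s8c.png

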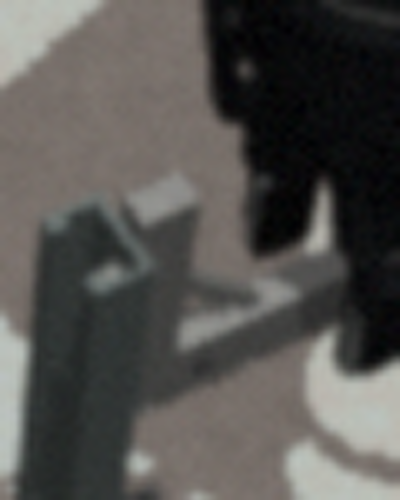

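{"api": "apply_moves", "payload": {
  "targets": [
    {"dx":0,"dy":0,"dz":5,"rx":0,"ry":0,"rz":0},
    {"dx":0,"dy":0,"dz":10,"rx":0,"ry":0,"rz":0},
    {"dx":0,"dy":0,"dz":20,"rx":0,"ry":0,"rz":0},
    {"dx":0,"dy":0,"dz":25,"rx":0,"ry":0,"rz":0},
    {"dx":0,"dy":0,"dz":25,"rx":0,"ry":0,"rz":0},
    {"dx":0,"dy":0,"dz":25,"rx":0,"ry":0,"rz":0},
    {"dx":0,"dy":0,"dz":20,"rx":0,"ry":0,"rz":0},
    {"dx":0,"dy":0,"dz":0,"rx":0,"ry":0,"rz":0}
  ]
}}

```text
t: 14.98
eef_pos: [0.4908, 0.2742, 0.2943]
ee_rot: [-2.798, 1.564, 0.262]
wrist_force: [-0.6, 0.6, 0.2]
opening: 0.0429
```

{"api": "apply_moves", "payload": {
  "targets": [
    {"dx":10,"dy":-1,"dz":0,"rx":0,"ry":0,"rz":0},
    {"dx":12,"dy":-1,"dz":0,"rx":0,"ry":0,"rz":0},
    {"dx":12,"dy":-1,"dz":0,"rx":0,"ry":0,"rz":0},
    {"dx":12,"dy":-1,"dz":0,"rx":0,"ry":0,"rz":0},
    {"dx":12,"dy":-0.6,"dz":0,"rx":0,"ry":0,"rz":0},
    {"dx":9,"dy":-0.5,"dz":0,"rx":0,"ry":0,"rz":0},
    {"dx":0,"dy":0,"dz":0,"rx":0,"ry":0,"rz":0},
    {"dx":0,"dy":0,"dz":0,"rx":0,"ry":0,"rz":0}
  ],
  "grip": 0,
  "squeeze": 40
}}

```text
t: 15.65
eef_pos: [0.5564, 0.2686, 0.2884]
ee_rot: [0.437, 1.57, -2.786]
wrist_force: [-0.9, -0.5, 0.1]
opening: 0.0001
```

Run:
```python
from h import *
p=shot('wrist','wrist9');s=shot('scene','scene9')
o=sensors.get_obs();print(o['eef_pos'],o['wrist_force'],o['moment'],o['opening'])
d=s['image'][225:325,290:390,::-1];d=cv2.resize(d,None,fx=6,fy=6,interpolation=cv2.INTER_CUBIC)
cv2.imwrite('pics/s9c.png',d)
```

```text
[0.55592744 0.2687766  0.28870979] [-0.08531633 -0.14175046  0.56376997] [ 0.00867358 -0.00433439  0.00832505] -0.00010643585911322658
```

View pics/wrist9.png

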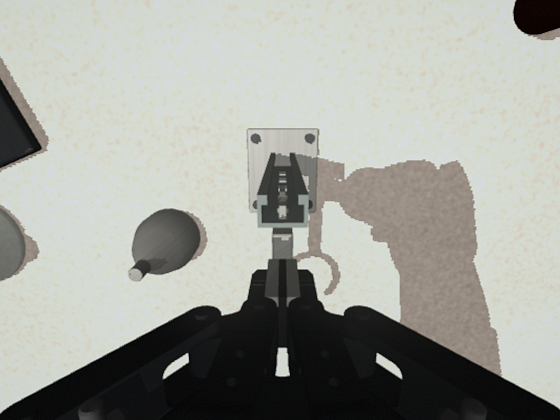

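View pics/s9c.png

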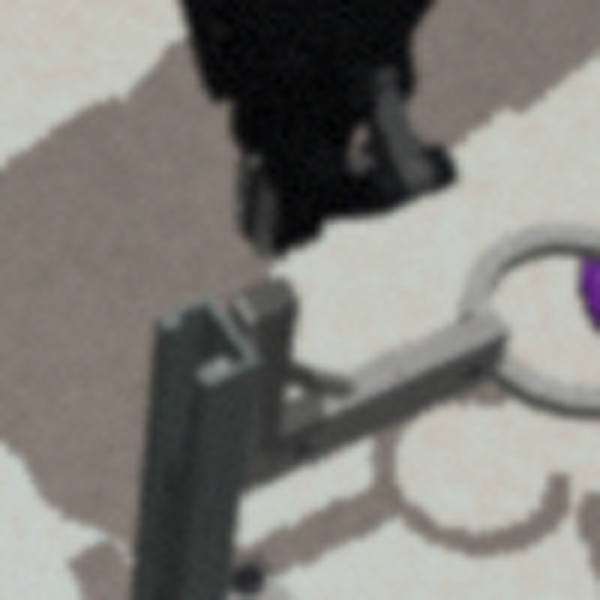

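{"api": "apply_moves", "payload": {
  "targets": [
    {"dx":0,"dy":0,"dz":-8,"rx":0,"ry":0,"rz":0},
    {"dx":0,"dy":0,"dz":-8,"rx":0,"ry":0,"rz":0},
    {"dx":0,"dy":0,"dz":-6,"rx":0,"ry":0,"rz":0},
    {"dx":0,"dy":0,"dz":-4,"rx":0,"ry":0,"rz":0},
    {"dx":0,"dy":0,"dz":0,"rx":0,"ry":0,"rz":0},
    {"dx":0,"dy":0,"dz":0,"rx":0,"ry":0,"rz":0}
  ]
}}

```text
t: 16.25
eef_pos: [0.5561, 0.2686, 0.262]
ee_rot: [0.4, 1.57, -2.823]
wrist_force: [0.4, 0.9, 1.2]
opening: 0.0001
```

{"api": "apply_moves", "payload": {
  "targets": [
    {"dx":0,"dy":0,"dz":-1,"rx":0,"ry":0,"rz":0},
    {"dx":0,"dy":0,"dz":-1,"rx":0,"ry":0,"rz":0},
    {"dx":0,"dy":0,"dz":-1,"rx":0,"ry":0,"rz":0},
    {"dx":0,"dy":0,"dz":0,"rx":0,"ry":0,"rz":0}
  ]
}}

```text
t: 16.58
eef_pos: [0.5565, 0.2687, 0.2593]
ee_rot: [1.037, 1.571, -2.186]
wrist_force: [0.3, 0.3, -0.5]
opening: 0.0
```

{"api": "apply_moves", "payload": {
  "targets": [
    {"dx":0,"dy":0,"dz":-0.7,"rx":0,"ry":0,"rz":0},
    {"dx":0,"dy":0,"dz":-0.7,"rx":0,"ry":0,"rz":0},
    {"dx":0,"dy":0,"dz":0,"rx":0,"ry":0,"rz":0}
  ]
}}

```text
t: 16.83
eef_pos: [0.5564, 0.2687, 0.2579]
ee_rot: [0.936, 1.571, -2.287]
wrist_force: [-0.7, -0.2, 0.3]
opening: -0.0002
```

{"api": "apply_moves", "payload": {
  "targets": [
    {"dx":0,"dy":0,"dz":-0.6,"rx":0,"ry":0,"rz":0},
    {"dx":0,"dy":0,"dz":0,"rx":0,"ry":0,"rz":0}
  ]
}}

```text
t: 17.0
eef_pos: [0.5564, 0.2687, 0.2574]
ee_rot: [2.354, 1.571, -0.869]
wrist_force: [0.1, -0.1, -1.3]
opening: 0.0002
```

{"api": "apply_moves", "payload": {
  "targets": [
    {"dx":0,"dy":0,"dz":-0.5,"rx":0,"ry":0,"rz":0},
    {"dx":0,"dy":0,"dz":0,"rx":0,"ry":0,"rz":0}
  ]
}}

```text
t: 17.17
eef_pos: [0.5565, 0.2687, 0.2573]
ee_rot: [-2.974, 1.57, 0.086]
wrist_force: [0.5, 0.0, 2.3]
opening: 0.0001
```

{"api": "apply_moves", "payload": {
  "targets": [
    {"dx":0,"dy":0,"dz":-0.5,"rx":0,"ry":0,"rz":0},
    {"dx":0,"dy":0,"dz":0,"rx":0,"ry":0,"rz":0}
  ]
}}

```text
t: 17.33
eef_pos: [0.5566, 0.2687, 0.2571]
ee_rot: [-2.86, 1.57, 0.2]
wrist_force: [-0.5, 0.2, 4.7]
opening: -0.0003
```

{"api": "apply_moves", "payload": {
  "targets": [
    {"dx":0,"dy":0,"dz":-0.5,"rx":0,"ry":0,"rz":0},
    {"dx":0,"dy":0,"dz":0,"rx":0,"ry":0,"rz":0}
  ]
}}

```text
t: 17.5
eef_pos: [0.5567, 0.2688, 0.2568]
ee_rot: [-2.867, 1.57, 0.194]
wrist_force: [-1.2, -0.2, 5.9]
opening: -0.0002
```

{"api": "apply_moves", "payload": {
  "targets": [
    {"dx":0,"dy":0,"dz":-0.5,"rx":0,"ry":0,"rz":0},
    {"dx":0,"dy":0,"dz":-0.5,"rx":0,"ry":0,"rz":0},
    {"dx":0,"dy":0,"dz":0,"rx":0,"ry":0,"rz":0}
  ]
}}

```text
t: 17.75
eef_pos: [0.5569, 0.2688, 0.2563]
ee_rot: [-2.85, 1.569, 0.21]
wrist_force: [-0.8, -0.0, 7.6]
opening: -0.0001
```

{"api": "apply_moves", "payload": {
  "targets": [
    {"dx":0,"dy":0,"dz":-0.5,"rx":0,"ry":0,"rz":0},
    {"dx":0,"dy":0,"dz":-0.5,"rx":0,"ry":0,"rz":0},
    {"dx":0,"dy":0,"dz":0,"rx":0,"ry":0,"rz":0}
  ]
}}

```text
t: 18.0
eef_pos: [0.557, 0.2688, 0.2558]
ee_rot: [-2.84, 1.568, 0.22]
wrist_force: [-1.0, 0.7, 10.8]
opening: 0.0
```

{"api": "apply_moves", "payload": {
  "targets": [
    {"dx":0,"dy":0,"dz":-0.5,"rx":0,"ry":0,"rz":0},
    {"dx":0,"dy":0,"dz":-0.5,"rx":0,"ry":0,"rz":0},
    {"dx":0,"dy":0,"dz":0,"rx":0,"ry":0,"rz":0}
  ]
}}

```text
t: 18.25
eef_pos: [0.5572, 0.2689, 0.2553]
ee_rot: [-2.827, 1.567, 0.234]
wrist_force: [-2.0, -0.3, 13.7]
opening: -0.0001
```

{"api": "apply_moves", "payload": {
  "targets": [
    {"dx":0,"dy":0,"dz":-0.5,"rx":0,"ry":0,"rz":0},
    {"dx":0,"dy":0,"dz":-0.5,"rx":0,"ry":0,"rz":0},
    {"dx":0,"dy":0,"dz":0,"rx":0,"ry":0,"rz":0}
  ]
}}

```text
t: 18.5
eef_pos: [0.5572, 0.269, 0.255]
ee_rot: [-2.811, 1.566, 0.25]
wrist_force: [-2.3, 0.3, 17.2]
opening: 0.0003
```

{"api": "apply_moves", "payload": {
  "targets": [
    {"dx":0,"dy":0,"dz":-0.5,"rx":0,"ry":0,"rz":0},
    {"dx":0,"dy":0,"dz":0,"rx":0,"ry":0,"rz":0}
  ]
}}

```text
t: 18.67
eef_pos: [0.5572, 0.269, 0.2549]
ee_rot: [-2.816, 1.566, 0.245]
wrist_force: [-3.2, -1.0, 18.6]
opening: 0.0002
```

{"api": "apply_moves", "payload": {
  "targets": [
    {"dx":0,"dy":0,"dz":-0.5,"rx":0,"ry":0,"rz":0},
    {"dx":0,"dy":0,"dz":0,"rx":0,"ry":0,"rz":0},
    {"dx":0,"dy":0,"dz":0,"rx":0,"ry":0,"rz":0}
  ]
}}

```text
t: 18.92
eef_pos: [0.5573, 0.269, 0.2548]
ee_rot: [-2.806, 1.565, 0.254]
wrist_force: [-4.0, -1.2, 21.4]
opening: -0.0002
```

{"api": "apply_moves", "payload": {
  "targets": [
    {"dx":0,"dy":0,"dz":-0.5,"rx":0,"ry":0,"rz":0},
    {"dx":0,"dy":0,"dz":0,"rx":0,"ry":0,"rz":0},
    {"dx":0,"dy":0,"dz":0,"rx":0,"ry":0,"rz":0},
    {"dx":0,"dy":0,"dz":0,"rx":0,"ry":0,"rz":0}
  ]
}}

```text
t: 19.25
eef_pos: [0.5573, 0.2691, 0.2546]
ee_rot: [-2.802, 1.565, 0.259]
wrist_force: [-5.0, -1.3, 23.1]
opening: -0.0001
```

{"api": "apply_moves", "payload": {
  "targets": [
    {"dx":0,"dy":0,"dz":-0.3,"rx":0,"ry":0,"rz":0},
    {"dx":0,"dy":0,"dz":0,"rx":0,"ry":0,"rz":0},
    {"dx":0,"dy":0,"dz":0,"rx":0,"ry":0,"rz":0},
    {"dx":0,"dy":0,"dz":0,"rx":0,"ry":0,"rz":0},
    {"dx":0,"dy":0,"dz":0,"rx":0,"ry":0,"rz":0},
    {"dx":0,"dy":0,"dz":0,"rx":0,"ry":0,"rz":0}
  ]
}}

```text
t: 19.75
eef_pos: [0.5573, 0.2691, 0.2546]
ee_rot: [-2.803, 1.565, 0.258]
wrist_force: [-5.2, -0.4, 24.8]
opening: 0.0004
```

Run:
```python
from h import *
p=shot('wrist','wrist10');s=shot('scene','scene10')
o=sensors.get_obs();print(o['eef_pos'],o['wrist_force'],o['moment'],o['opening'],Ro.from_euler('xyz',o['ee_rot']).as_matrix()[:,0].round(4))
d=s['image'][225:325,290:390,::-1];d=cv2.resize(d,None,fx=6,fy=6,interpolation=cv2.INTER_CUBIC)
cv2.imwrite('pics/s10c.png',d)
c=p['image'][110:310,200:360,::-1];cv2.imwrite('pics/w10c.png',cv2.resize(c,None,fx=3,fy=3,interpolation=cv2.INTER_CUBIC))
```

```text
[0.55728316 0.26909044 0.25460506] [-5.32052168 -0.57529556 24.07290484] [-0.20212501  1.16304871  0.01546406] 0.00010596489484578833 [ 0.0058  0.0015 -1.    ]
```

View pics/s10c.png

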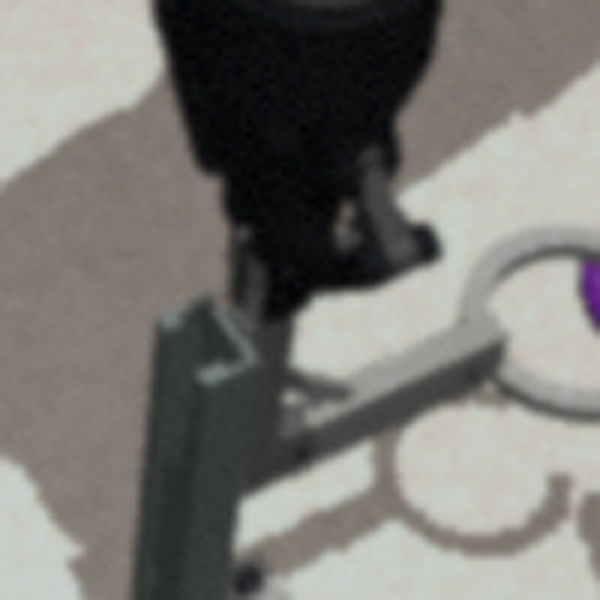

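View pics/w10c.png

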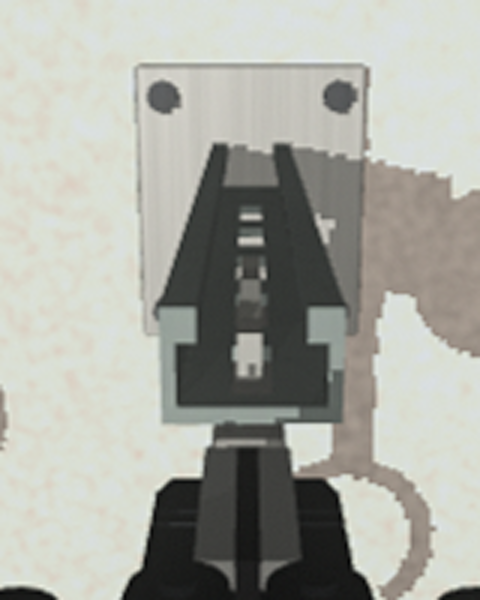

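{"api": "apply_moves", "payload": {
  "targets": [
    {"dx":0,"dy":0,"dz":-0.3,"rx":0,"ry":0,"rz":0},
    {"dx":0,"dy":0,"dz":0,"rx":0,"ry":0,"rz":0},
    {"dx":0,"dy":0,"dz":0,"rx":0,"ry":0,"rz":0},
    {"dx":0,"dy":0,"dz":0,"rx":0,"ry":0,"rz":0},
    {"dx":0,"dy":0,"dz":0,"rx":0,"ry":0,"rz":0},
    {"dx":0,"dy":0,"dz":0,"rx":0,"ry":0,"rz":0}
  ]
}}

```text
t: 20.35
eef_pos: [0.5573, 0.2691, 0.2545]
ee_rot: [-2.807, 1.565, 0.253]
wrist_force: [-5.6, -1.4, 26.6]
opening: 0.0004
```

Run:
```python
from h import *
for i in range(3):
    o=sensors.get_obs();print(o['t'],o['eef_pos'].round(5),o['wrist_force'].round(1)); shot('wrist','tmp')
```

```text
20.35 [0.55728 0.26909 0.25451] [-5.6 -1.4 26.6]
20.4 [0.55731 0.26911 0.25455] [-5.8 -1.4 25.3]
20.45 [0.55729 0.26911 0.25452] [-5.9 -0.9 25.4]
```

{"api": "apply_moves", "payload": {
  "targets": [
    {"dx":0,"dy":0,"dz":3,"rx":0,"ry":0,"rz":0},
    {"dx":0,"dy":0,"dz":5,"rx":0,"ry":0,"rz":0},
    {"dx":0,"dy":0,"dz":12,"rx":0,"ry":0,"rz":0},
    {"dx":0,"dy":0,"dz":20,"rx":0,"ry":0,"rz":0},
    {"dx":-20,"dy":0,"dz":20,"rx":0,"ry":0,"rz":0},
    {"dx":-25,"dy":0,"dz":10,"rx":0,"ry":0,"rz":0},
    {"dx":-25,"dy":0,"dz":0,"rx":0,"ry":0,"rz":0},
    {"dx":-20,"dy":0,"dz":0,"rx":0,"ry":0,"rz":0},
    {"dx":0,"dy":0,"dz":0,"rx":0,"ry":0,"rz":0},
    {"dx":0,"dy":0,"dz":0,"rx":0,"ry":0,"rz":0}
  ]
}}

```text
t: 21.33
eef_pos: [0.466, 0.2688, 0.32]
ee_rot: [3.141, 1.57, -0.081]
wrist_force: [0.3, -0.5, -1.1]
opening: -0.0003
```

Run:
```python
from h import *
p=shot('wrist','wrist11');s=shot('scene','scene11')
o=sensors.get_obs();print(o['eef_pos'],o['wrist_force'])
d=s['image'][245:305,310:370,::-1];d=cv2.resize(d,None,fx=10,fy=10,interpolation=cv2.INTER_CUBIC)
cv2.imwrite('pics/s11c.png',d)
```

```text
[0.46688845 0.26857648 0.31937471] [ 0.62080323  0.19971944 -0.32482512]
```

View pics/s11c.png

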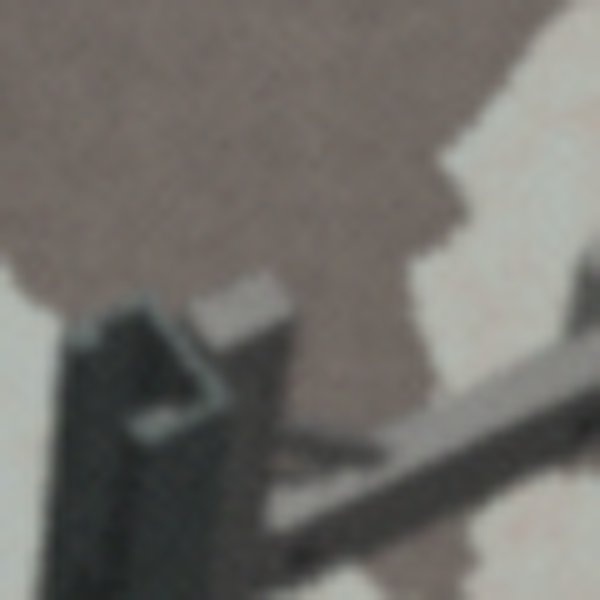

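View pics/wrist11.png

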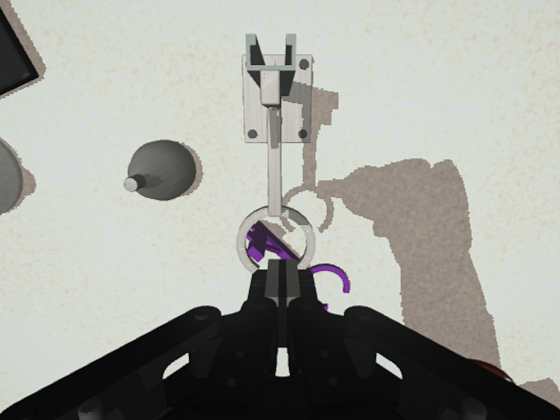

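Run:
```python
from fit import *
s=load('scene11')
U=[.5667,.2676,np.radians(-4.4)]
q=lambda X:((proj(s,X)-[310,245]+.5)*10-.5)
print(np.mean([q(T(U,X)) for X in [(0,.015,.248),(0,-.015,.248),(.02,-.015,.248),(.02,.015,.248)]],0), 'meas',np.mean([(235,395),(140,293),(68,340),(150,440)],0))
for zb in(.149,.150,.151,.152,.153,.154):
    print(zb,np.mean([q(T(U,X)) for X in [(0,.006,zb+.104),(0,-.006,zb+.104),(-.02,-.006,zb+.104),(-.02,.006,zb+.104)]],0).round(1))
p=load('wrist11')
cv2.imwrite('pics/w11c.png',cv2.resize(p['image'][25:175,200:350,::-1],None,fx=4,fy=4,interpolation=cv2.INTER_CUBIC))
```

```text
[154.37696822 373.35014606] meas [148.25 367.  ]
0.149 [245.4 316.8]
0.15 [245.9 313.6]
0.151 [246.3 310.4]
0.152 [246.7 307.3]
0.153 [247.2 304.1]
0.154 [247.6 300.9]
```

View pics/w11c.png

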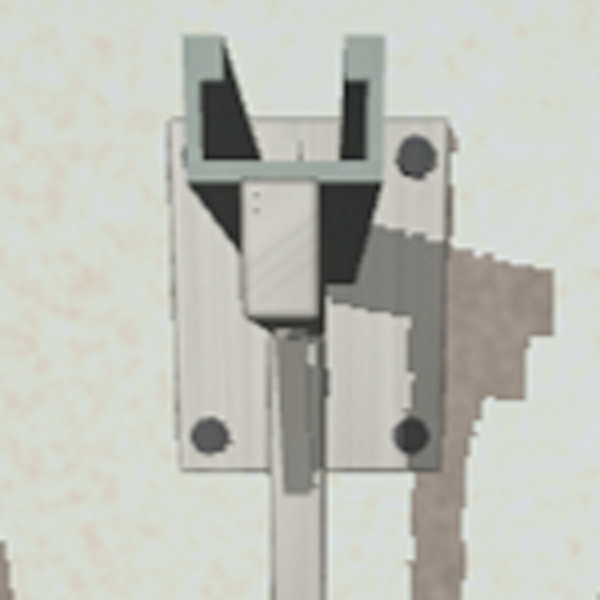

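Run:
```python
from h import *
s=shot('scene','scene12');a=load('scene0')['image'].astype(int);d=np.abs(s['image'].astype(int)-a).sum(2)
for n,(x,y,w,h) in dict(bottle_a=(180,248,28,42),used=(170,125,90,105),spare=(376,350,46,50),bottle_b=(205,120,20,20),purple=(385,300,20,25),orange=(280,118,50,64)).items(): print(n,d[y:y+h,x:x+w].mean().round(1))
```

```text
bottle_a 7.8
used 7.2
spare 6.9
bottle_b 7.4
purple 8.4
orange 86.3
```

View pics/scene12.png

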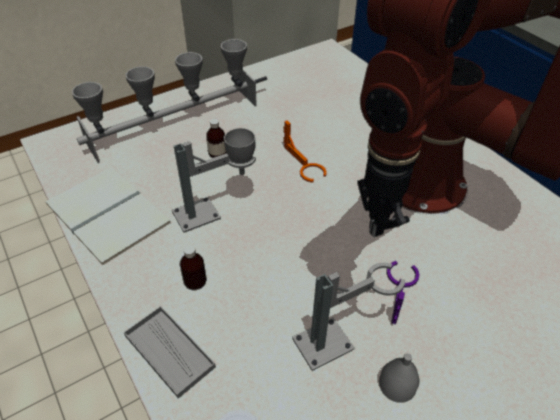

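```bash
python3 -c "
from bench import close_job
print(close_job())"
```

```text
the job is handed in; nothing more can be done
None
```

The loose funnel arm is hanging on the empty upright with both claws in the two top slots, pressed home and released; I handed the job in at about 21.5 s.

- **Hooking:** I gripped the bar and lined the claws up with the slots using the wrist camera. I pushed in until the back face met the upright, then lowered the arm until the claws caught.
- **Pressing:** I let go and pressed the head down with the shut fingers. The force rose steadily to about 25 N, with a single reading of 26.6 N. Over the last 3 N or so the head moved no more than 0.1 mm, so I take it the necks are on the slots' lower edges.
- **Height check:** the scene camera puts the arm's bottom edge at about 149.5 mm. The fingertip height at full press puts it at about 150.5 mm. The two disagree by about 1 mm, on either side of the 150 mm target. So "within 1 mm" is probable but not measured more finely than that.
- **Rest of the scene:** in a before-and-after picture comparison the bottles, spare funnel, other upright and purple look-alike are unchanged. The orange look-alike's patch did differ, which I put down to the robot's shadow having moved off it; it sits at the same pixels as before. The gripper was clear of everything when I handed in.

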